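# Probe totem pieces and sort them onto the roller track

## Robot

A 7-joint arm with a two-finger parallel gripper is mounted at the origin on the work surface. World frame = base frame: x ahead of the robot, y to its left, z up, the work surface at z = 0. Lengths are in m, angles in degrees, forces in N, time in s.
With the tool pointing down it reaches from about 0.425 to 0.975 m from the base axis. Payload 16.7 kg.
Tool frame: the origin (TCP) lies at the very end of the fingers, on their centre line; the grasp point (between the pads) lies robot.hold_point_z behind it (robot.hold_point_z is the distance from the TCP to the grasp point, in m); z points along the fingers, y is the line along which they close (so a half turn about z gives the same grasp; the last joint's range is limited). The gripper opens to 85 mm and grips with 20 to 120 N. Pads are 22 mm wide; open, the fingers measure 114 mm over their backs; the gripper's body (76 mm by 85 mm) begins 54 mm behind the grasp point. The pads swing forward as they close: fully open they stand 13 mm farther back than shut.
Start: joints at [65.231, 24.414, 4.234, 92.017, -1.954, 63.644, -3.845], TCP at [0.188, -0.648, 0.231] pointing down, gripper open.
Joint ranges: [-163.25, 163.25], [-28.42, 122.38], [-70.27, 78.77], [12.13, 141.07], [-58.53, 238.53], [9.26, 117.41], [-156.51, 156.51]. Speed limits (degrees/s): [108.29, 108.29, 136.94, 136.94, 172.46, 172.46, 172.46].

## Interface

Orientations are given as a 3x3 rotation matrix whose columns are the frame's x, y, z axes.
In Python, from bench import sensors, grab_frame, calibration, ticket, finder, robot gives the robot as it stands.
- The arm moves only by the tool move_arm, never from a script. Its argument "steps" is one flat list of numbers, 6 for each row, row after row: the shift along the world's x, y, z scaled (see below), then the turn, a rotation vector about the world's x, y, z scaled (see below). In form: [x, y, z, wx, wy, wz, x, y, z, wx, wy, wz, ...]. A call has 1 to 5 rows; each row shifts and turns the commanded pose from where the row before left it; what a row does not reach is not made up. The controller multiplies each number of a shift by 0.03 m and each number of a turn by 45 degrees. A row lasts 1/8 s, in which the tool goes at most 62.5 mm and 10.7 degrees, less where a joint would pass 70% of its speed; a pose out of reach is approached as far as the arm can. A call with a number of a shift or a turn outside -1 to 1 is refused whole. A call with a gripper value outside its range is refused whole. "jaw" is the opening, from 0 (shut) to 1 (fully open), set as the call begins (left out, the last holds). The fingers move at their own pace and stop on an object; "squeeze" is the grip in N (left out, the last holds). Time passes only in rows, so rows that do not move let the fingers close. It gives the time, the measured TCP pose, the force, the opening and the grip force at its end, in the units of the state.
- sensors.sense(): the state, without advancing time (a new reading comes with each control period).
- grab_frame(name): name is "side" or "top" or "wrist"; returns the picture (384x512x3 uint8, blue, green, red); there is no depth.
- calibration(name): a dict with "fx", "fy", "cx", "cy" (pixels), "k1" (the pictures are not rectified: a ray, as slopes to the right and down, at radius r is drawn at 1 + k1 r^2 times it, then the intrinsics apply), "rvec" (rotation vector, rad) and "tvec" (3), from world to camera coordinates, as OpenCV has them. Camera axes: x right, y down, z forward; pixel columns grow to the right and rows downward; lengths in m; the calibration is good to about 2 mm. A picture is of the moment at which its call begins: read the wrist's pose just before it. calibration takes no time and is no camera call; for the wrist camera it gives the pose at the moment of the call.
- ticket.sign_off(): hands the job in; it is judged then, once.
Trained networks look in the newest picture that a camera, given by its name, has taken for a name from the list of things; names that differ only in an ending like _2 or _b are one class to them, and where a whole thing is asked for, a point or a joint stands for the part that bears it (a point fixed in the world has none). Each returns a list of dicts, best first, with "conf" (0 to 1); they miss things now and then, are a little off and sometimes report something else, mostly with a low value. They report only what shows in the picture. A call takes as long as a camera call. They do not tell look-alikes from the thing itself.
- finder.look_for(camera, thing): "at" ([x, y, z] in m, in world coordinates, good to about 4 mm: the middle of the surface that is visible of it).
- finder.cut_out(camera, thing): "pixels" (384x512 bool, what is visible of it).
The state is a dict: "t": time; "qpos": joint angles; "dq": joint speeds; "tau": joint torques, N m; "eef_pos": TCP position; "tcp_rot": TCP orientation; "contact_force": force on the tool from outside, world axes, zero at the start; "ft_torque": the same for the moment, N m; "gripper_width": finger opening in m; "grip_force": force on a finger pad.
Only numpy, scipy, OpenCV 4.12 (cv2) and the standard library are available. Lean on these libraries where they do the work, as an engineer would, in place of code of your own. Each camera call takes 0.05 s, during which the arm holds its last target. There are 200 camera calls.

## Task

The fired-clay totem pieces on the ware board are either bored right through (middle pieces) or blind (top caps): work along the board from the piece nearest the robot to the farthest, lowering the pin down each bore until it reaches the bottom, and then stand the pin back in its stand. Set every through-bored piece, bore upwards, on the upper end of the roller track's left lane (left as the robot faces it) and every blind one on the right lane, so that they all run down to the stop or queue up behind it; put each piece down on the rollers rather than dropping it, and leave the other things on the bench alone.

Things in the scene. Friction and masses are not known exactly. Their poses are not given: they have to be found in the camera images.
- totem_a: terracotta totem piece, 60 x 60 mm, 54 mm tall, incised bands, 0.36 kg, round 25 mm bore in the middle of its top. Either bored right through or blind (30 mm deep, 24 mm floor): the mouths look alike, only probing tells. Origin: centre of its underside, z up along the bore. May be absent; else it starts nearest to the robot of the places on the ware board
- totem_b: terracotta totem piece, 60 x 60 mm, 54 mm tall, incised bands, 0.36 kg, round 25 mm bore in the middle of its top. Either bored right through or blind (30 mm deep, 24 mm floor): the mouths look alike, only probing tells. Origin: centre of its underside, z up along the bore. May be absent; else it starts nearest to the robot of the places on the ware board
- totem_c: terracotta totem piece, 60 x 60 mm, 54 mm tall, incised bands, 0.36 kg, round 25 mm bore in the middle of its top. Either bored right through or blind (30 mm deep, 24 mm floor): the mouths look alike, only probing tells. Origin: centre of its underside, z up along the bore. May be absent; else it starts second of the places on the ware board
- totem_d: terracotta totem piece, 60 x 60 mm, 54 mm tall, incised bands, 0.36 kg, round 25 mm bore in the middle of its top. Either bored right through or blind (30 mm deep, 24 mm floor): the mouths look alike, only probing tells. Origin: centre of its underside, z up along the bore. May be absent; else it starts third of the places on the ware board
- totem_e: terracotta totem piece, 60 x 60 mm, 54 mm tall, incised bands, 0.36 kg, round 25 mm bore in the middle of its top. Either bored right through or blind (30 mm deep, 24 mm floor): the mouths look alike, only probing tells. Origin: centre of its underside, z up along the bore. May be absent; else it starts farthest of the places on the ware board
- totem_f: terracotta totem piece, 60 x 60 mm, 54 mm tall, incised bands, 0.36 kg, round 25 mm bore in the middle of its top. Either bored right through or blind (30 mm deep, 24 mm floor): the mouths look alike, only probing tells. Origin: centre of its underside, z up along the bore. May be absent; else it starts farthest of the places on the ware board
- pin: probe pin, 170 mm long, 0.13 kg: steel shaft 12 mm thick and 110 mm long with a flat end, below a round wooden handle 26 mm thick and 60 mm long. Origin at the tip, z up along the pin to the handle (110 to 170 mm above the tip). It starts upright in its stand
- pin_tip (a point): centre of the pin's lower end (the origin of the pin)
- pin_stand: fixed wooden block 60 x 60 x 60 mm with a 17 mm hole 50 mm deep in the middle of its top, in which the pin stands (tip 10 mm above the table). Origin at the centre of its underside, z up
- ware_board: fixed plywood board 400 x 150 x 18 mm, origin at the centre of its underside. Its x axis is its length, pointing away from the robot (within 0.12 rad of world x); the pieces stand on it in a row, at places x = -120, -40, 40 and 120 mm, bores up. It lies to the left or to the right of the pin stand, the roller track on the other side
- rack: fixed two-lane roller track 320 x 188 mm on a steel frame; origin at the centre of its footprint on the table. x points downhill, away from the robot (within 0.12 rad of world x), y to the left. It slopes 0.122 rad. Free rollers 20 mm thick, 28 mm apart. Lane centres at y = +50 mm (left) and -50 mm (right); lanes 72 mm wide between rails that stand 16 mm above the rollers
- lane_left_in (a point): where a piece is set down: point on the roller surface on the centre line of the left lane, 74 mm from its upper end, 229 mm from the stop, 85 mm above the table; axes as the rack's. A piece let go here runs down by itself in 1 to 3 s; a lane holds four
- lane_left_stop (a point): point on the roller surface on the centre line of the left lane at the face of the stop bar (42 mm tall), 57 mm above the table; axes as the rack's. A piece at the stop has its origin 30 mm uphill of it, the next 60 mm further
- lane_right_in (a point): where a piece is set down: point on the roller surface on the centre line of the right lane, 74 mm from its upper end, 229 mm from the stop, 85 mm above the table; axes as the rack's. A piece let go here runs down by itself in 1 to 3 s; a lane holds four
- lane_right_stop (a point): point on the roller surface on the centre line of the right lane at the face of the stop bar (42 mm tall), 57 mm above the table; axes as the rack's. A piece at the stop has its origin 30 mm uphill of it, the next 60 mm further
- brayer: bystander: lino-printing roller lying on the bench, rubber roller 40 x 100 mm, about 150 mm long; not to be disturbed
- ink_tube: bystander: tube of printing ink lying flat, about 140 mm long; not to be disturbed
- ink_tin: bystander: ink tin 60 mm across and 60 mm tall; not to be disturbed
Not all that is in view belongs to the job. Leave any turquoise look-alike of the totem_c alone.

How it is judged:
By the outcome, as a careful person would: the job done as asked, in the order asked, and still so for the second after the job is handed in, with the robot touching nothing.
Of totem_a, totem_b only 1 to 1 are there at a start; the rules pass over those that are not, and their reading is None.
Of totem_c, totem_d only 1 to 2 are there at a start; the rules pass over those that are not, and their reading is None.
Of totem_e, totem_f only 1 to 1 are there at a start; the rules pass over those that are not, and their reading is None.
At some moment in a run one of totem_a, totem_b, totem_c, totem_d, totem_e, totem_f may be knocked a few centimetres aside while the robot is not near it.
It also fails if it takes over 210 s, if anything falls off the work surface, if the arm or the gripper's body presses on something with over 40 N, if the wrist force passes 120 N, or if a joint passes its speed limit or range.

## Working session

There is one attempt and no reset: what is moved stays moved. The work goes in short steps, Python scripts to look and compute and a tool call to move; the robot and the scene stay as the last step left them, time stands still between calls to the robot, and variables do not carry over. Pictures are saved under pics/ and viewed, at most 14 in all, crops included, and the job is handed in when it is done.

Besides the shell and the picture viewer there is one more tool, called after "Call:" by a JSON object that holds its "op" and its "data". move_arm: Moves the arm, as the interface text tells. Shifts and turns lie within -1 to 1; 1 stands for 0.03 m of shift or 45 degrees of turn. Its arguments: {"type":"object","properties":{"steps":{"type":"array"},"jaw":{"type":"number"},"squeeze":{"type":"number"}},"required":["steps"]}

```bash
mkdir -p pics; ls
python3 - <<'E'
from bench import sensors, grab_frame, calibration, ticket, finder, robot
import cv2,numpy as np
print(sensors.sense()); print(robot.hold_point_z)
for n in ("top","side"):
    f=grab_frame(n); cv2.imwrite(f"pics/{n}0.png",f)
    print(n,{k:np.round(v,4).tolist() for k,v in calibration(n).items()})
for n in ("top","side"):
  for th in ("totem_c","pin","pin_stand","ware_board","rack","brayer","ink_tube","ink_tin"):
    print(n,th,[(np.round(d["at"],3).tolist(),round(d["conf"],2)) for d in finder.look_for(n,th)])
E
```

```text
pics
{'t': 0.0, 'qpos': array([65.23202348, 24.45166434,  4.23161293, 92.05198978, -1.95539069,
       63.64272916, -3.84513   ]), 'dq': array([-0.05535459,  0.00494859, -0.02690358, -0.02163635,  0.02631658,
       -0.08532961,  0.04717939]), 'tau': array([-9.44464555e-04, -9.49831510e+01,  3.76016781e+00, -4.63515258e+01,
        1.92145281e-02,  9.98856820e-03,  2.48539919e-05]), 'eef_pos': array([ 0.1882095 , -0.64781003,  0.23058922]), 'tcp_rot': array([[ 9.60299043e-01,  2.78972328e-01, -4.32942917e-04],
       [ 2.78972654e-01, -9.60298270e-01,  1.22071571e-03],
       [-7.52084316e-05, -1.29303136e-03, -9.99999161e-01]]), 'contact_force': array([-0.17524849, -0.21359927,  0.16477677]), 'ft_torque': array([0.01503674, 0.02185558, 0.031987  ]), 'grip_force': 0.0, 'gripper_width': 0.08534662444063658}
0.0187
top {'fx': 400.0462, 'fy': 400.0462, 'cx': 256.0757, 'cy': 192.5796, 'k1': 0.018, 'rvec': [2.1264, -2.1449, 0.2014], 'tvec': [0.0069, 0.5433, 1.3297]}
side {'fx': 381.7877, 'fy': 381.7877, 'cx': 257.4056, 'cy': 193.3096, 'k1': -0.1254, 'rvec': [0.2561, -2.7813, 1.243], 'tvec
[... 462 characters left out ...]
, -0.402, 0.027], 0.69)]
top ink_tin [([0.665, -0.006, 0.061], 0.8)]
side totem_c [([0.64, 0.374, 0.048], 0.94), ([0.577, 0.214, 0.069], 0.78), ([0.494, 0.21, 0.071], 0.77), ([0.653, 0.212, 0.069], 0.67), ([0.356, 0.019, 0.047], 0.65), ([0.414, 0.229, 0.074], 0.56)]
side pin [([0.513, 0.009, 0.145], 0.9)]
side pin_stand [([0.51, 0.02, 0.051], 0.85)]
side ware_board [([0.528, 0.241, 0.019], 0.76)]
side rack [([0.566, -0.186, 0.079], 0.84), ([0.655, 0.212, 0.07], 0.53), ([0.509, 0.009, 0.141], 0.28)]
side brayer [([0.489, 0.428, 0.032], 0.79), ([0.509, 0.024, 0.049], 0.67), ([0.564, -0.19, 0.075], 0.64)]
side ink_tube [([0.384, -0.397, 0.015], 0.6)]
side ink_tin [([0.665, 0.005, 0.048], 0.97)]
```

```bash
python3 -c "
import cv2
for n in ('top','side'):
    cv2.imwrite(f'pics/{n}0b.png',cv2.resize(cv2.imread(f'pics/{n}0.png'),(768,576),interpolation=cv2.INTER_CUBIC))"
```

```text
(no output)
```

View pics/top0b.png

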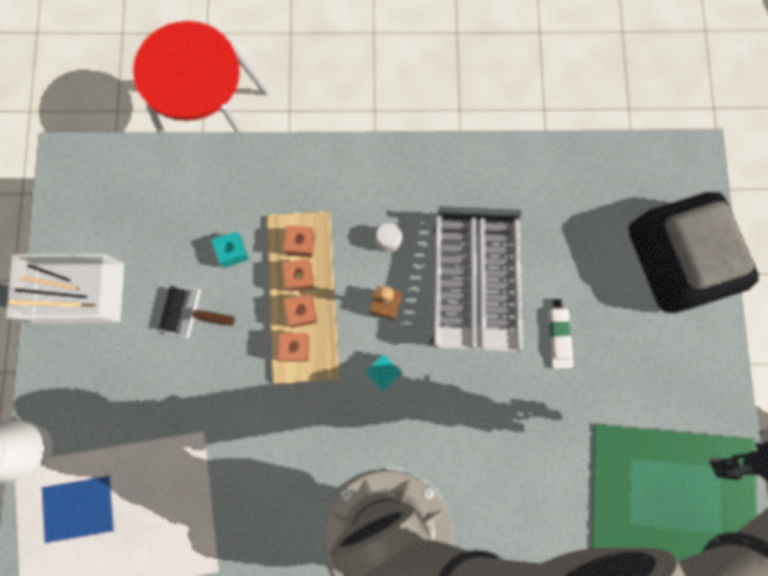

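View pics/side0b.png

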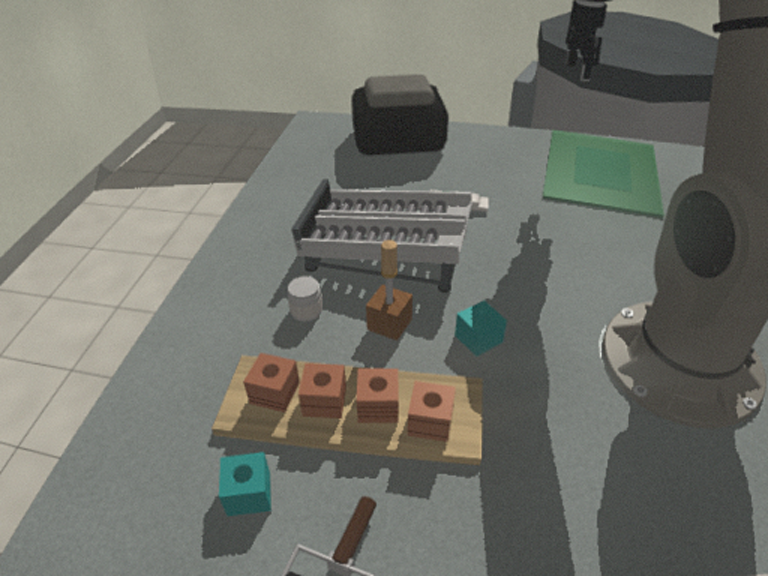

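The four terracotta pieces stand on the board at the left, at (293,346), (299,310), (298,273) and (299,239) in the enlarged top view. The teal look-alikes are off the board at (229,248) and (384,372), so I leave them alone. The pin stand is at (385,300) and the rack is at the right, at (478,280). I'm moving over the rack to look with the wrist camera.

Call:
{"op": "move_arm", "data": {"steps": [0.5, 1, 1, 0, 0, -0.072, 0.5, 1, 1, 0, 0, -0.072, 0.5, 1, 1, 0, 0, -0.072, 0.5, 1, 1, 0, 0, -0.072, 0.5, 1, 1, 0, 0, -0.072], "jaw": 1}}

```text
t: 1.52
eef_pos: [0.2637, -0.4971, 0.3824]
tcp_rot: [[1.0, -0.002, 0.0], [-0.002, -1.0, -0.0], [0.0, 0.0, -1.0]]
contact_force: [-0.0, -0.2, -0.1]
gripper_width: 0.0855
grip_force: 0.0
```

Call:
{"op": "move_arm", "data": {"steps": [0.5, 1, 1, 0, 0, 0, 0.5, 1, 0, 0, 0, 0, 0.5, 1, 0, 0, 0, 0, 0.5, 1, 0, 0, 0, 0, 0.5, 1, 0, 0, 0, 0]}}

```text
t: 2.15
eef_pos: [0.3387, -0.3471, 0.4115]
tcp_rot: [[1.0, -0.0, 0.0], [-0.0, -1.0, -0.0], [0.0, 0.0, -1.0]]
contact_force: [0.5, 0.0, 1.1]
gripper_width: 0.0852
grip_force: 0.0
```

Call:
{"op": "move_arm", "data": {"steps": [1, 1, 0, 0, 0, 0, 1, 1, 0, 0, 0, 0, 1, 1, 0, 0, 0, 0, 0.5, 1, 0, 0, 0, 0, 0, 0, 0, 0, 0, 0]}}

```text
t: 2.78
eef_pos: [0.4444, -0.2259, 0.4114]
tcp_rot: [[1.0, 0.004, 0.0], [0.004, -1.0, 0.0], [0.0, -0.0, -1.0]]
contact_force: [0.9, -0.2, -0.5]
gripper_width: 0.0851
grip_force: 0.0
```

Run:
```python
from bench import *
from bench import sensors, grab_frame, calibration, finder
import cv2,numpy as np
c=calibration("wrist");f=grab_frame("wrist");cv2.imwrite("pics/w1.png",f)
np.save("w1cal.npy",c,allow_pickle=True)
print({k:np.round(v,4).tolist() for k,v in c.items()})
R=cv2.Rodrigues(np.array(c["rvec"],float))[0]; print((-R.T@np.array(c["tvec"])),R)
s=sensors.sense();print(s["eef_pos"],s["tcp_rot"],s["t"])
cv2.imwrite("pics/w1b.png",cv2.resize(f,(768,576)))
```

```text
{'fx': 320.5293, 'fy': 320.5293, 'cx': 251.3608, 'cy': 192.3071, 'k1': -0.0071, 'rvec': [-2.0464, 2.0398, 0.3418], 'tvec': [-0.2258, 0.3195, 0.6963]}
[ 0.52866501 -0.22526157  0.55460844] [[ 2.93634496e-03 -9.99994043e-01 -1.81456063e-03]
 [-9.45952015e-01 -3.36610382e-03  3.24289154e-01]
 [-3.24293330e-01  7.64262460e-04 -9.45956263e-01]]
[ 0.44362377 -0.22748008  0.41139423] [[ 9.99998217e-01  1.88206309e-03  1.51953550e-04]
 [ 1.88207999e-03 -9.99998223e-01 -1.11144057e-04]
 [ 1.51744100e-04  1.11429848e-04 -9.99999982e-01]] 2.825
```

View pics/w1b.png

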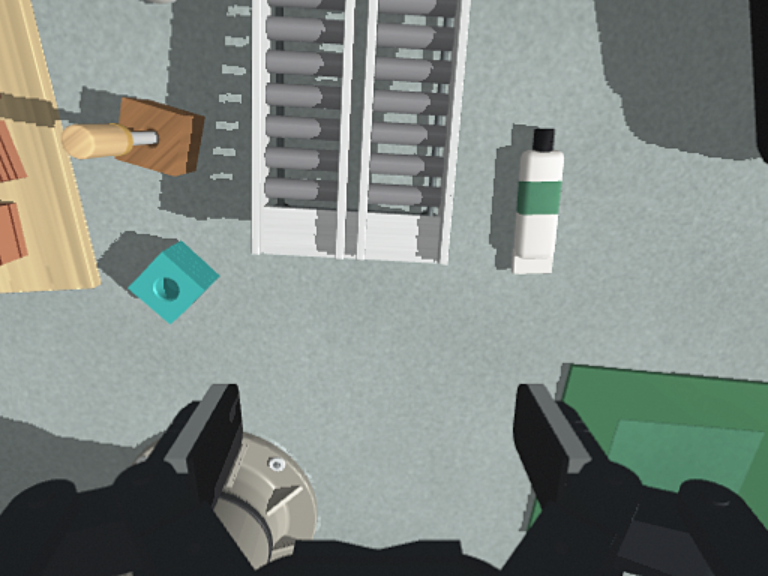

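The rack's upper-end corners are at (252,254) and (449,264). The pin and stand are at (80..200,140), and the teal decoy is at (170,285). Next I view the pin and the board together.

Call:
{"op": "move_arm", "data": {"steps": [0.3, 1, 0, 0, 0, 0, 0.3, 1, 0, 0, 0, 0, 0.3, 1, 0, 0, 0, 0, 0.3, 1, 0, 0, 0, 0, 0.3, 1, 0, 0, 0, 0]}}

```text
t: 3.45
eef_pos: [0.4883, -0.0785, 0.4114]
tcp_rot: [[1.0, -0.002, 0.0], [-0.002, -1.0, -0.0], [0.0, 0.0, -1.0]]
contact_force: [0.8, -0.5, 0.6]
gripper_width: 0.0853
grip_force: 0.0
```

Call:
{"op": "move_arm", "data": {"steps": [0.3, 1, 0, 0, 0, 0, 0.3, 1, 0, 0, 0, 0, 0.3, 1, 0, 0, 0, 0, 0.3, 1, 0, 0, 0, 0, 0, 0, 0, 0, 0, 0]}}

```text
t: 4.08
eef_pos: [0.5246, 0.0429, 0.4112]
tcp_rot: [[1.0, 0.002, -0.0], [0.002, -1.0, 0.0], [-0.0, -0.0, -1.0]]
contact_force: [-0.4, -0.1, -0.1]
gripper_width: 0.0855
grip_force: 0.0
```

```bash
cat > h.py <<'E'
from bench import sensors, grab_frame, calibration, finder, robot
import cv2,numpy as np
from scipy.optimize import least_squares
def RT(c): return cv2.Rodrigues(np.array(c["rvec"],float))[0],np.array(c["tvec"],float)
def K(c): return np.array([[c["fx"],0,c["cx"]],[0,c["fy"],c["cy"]],[0,0,1.]]),np.array([c["k1"],0,0,0.])
def proj(c,P):
    k,d=K(c); return cv2.projectPoints(np.float64(P).reshape(-1,1,3),np.float64(c["rvec"]),np.float64(c["tvec"]),k,d)[0][:,0]
def unproj(c,uv,z):
    k,d=K(c);R,t=RT(c);n=cv2.undistortPoints(np.float64(uv).reshape(-1,1,2),k,d)[:,0]
    D=np.c_[n,np.ones(len(n))]@R; C=-R.T@t
    return C+D*((z-C[2])/D[:,2])[:,None]
def snap(name,tag):
    c=calibration(name);f=grab_frame(name);cv2.imwrite(f"pics/{tag}.png",cv2.resize(f,(768,576)));return c,f
E
python3 - <<'E'
from h import *
# rack from w1
c=np.load("w1cal.npy",allow_pickle=True).item()
zt=lambda s:0.101-0.122*(s+0.086)
obs=[(252,254),(449,264)]; lines=[((252,254),(257,0),.094),((449,264),(468,0),-.094)]
def rk(p,s,y): 
    a=p[2];return np.array([p[0]+s*np.cos(a)-y*np.sin(a),p[1]+s*np.sin(a)+y*np.cos(a),zt(s)])
def res(p):
    r=[];
    for o,y in zip(obs,(.094,-.094)): r+=list(proj(c,rk(p,-.16,y))[0]*1.5-np.array(o))
    for a,b,y in lines:
        a=np.array(a,float);b=np.array(b,float);d=(b-a)/np.linalg.norm(b-a)
        for s in (-.08,0,.08):
            q=proj(c,rk(p,s,y))[0]*1.5-a; r.append(d[0]*q[1]-d[1]*q[0])
    return r
f=least_squares(res,[.56,-.2,0]); print("rack",f.x,np.round(f.fun,1))
c,f=snap("wrist","w2"); np.save("w2cal.npy",c,allow_pickle=True)
s=sensors.sense();print(s["t"],s["eef_pos"],s["tcp_rot"][:,0])
for th in ("totem_c","pin","pin_stand","ware_board"):
    print(th,[(np.round(d["at"],3).tolist(),round(d["conf"],2)) for d in finder.look_for("wrist",th)])
E
```

```text
rack [ 0.5654348  -0.20825366 -0.05289998] [ 0.6 -0.  -0.3  0.7 -0.9 -2.4 -4.   1.   2.4  3.8]
4.125 [0.52442456 0.04144259 0.41119324] [ 9.99999955e-01  2.13189416e-04 -2.12284013e-04]
totem_c [([0.418, 0.206, 0.071], 0.97), ([0.667, 0.195, 0.07], 0.97), ([0.359, 0.007, 0.052], 0.94), ([0.582, 0.192, 0.071], 0.76), ([0.496, 0.19, 0.073], 0.68), ([0.648, 0.35, 0.052], 0.68)]
pin [([0.52, 0.005, 0.181], 0.69)]
pin_stand [([0.525, 0.014, 0.061], 0.8)]
ware_board [([0.569, 0.163, 0.012], 0.91)]
```

View pics/w2.png

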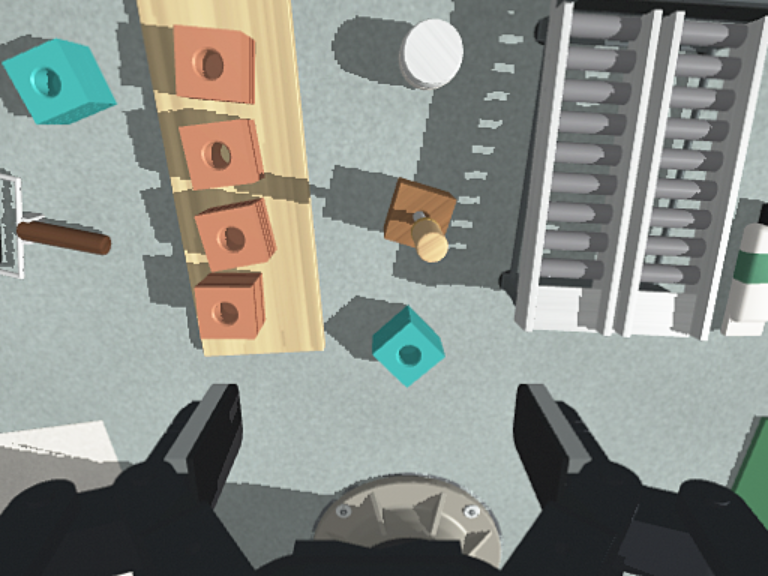

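The wrist view shows four terracotta bores at (226,312), (231,237), (219,154) and (211,64), and the pin's handle top at (431,246). The stand hole is at (420,215), and the teal decoys are at (47,82) and (410,354).

Run:
```python
from h import *
c1=np.load("w1cal.npy",allow_pickle=True).item();c2=np.load("w2cal.npy",allow_pickle=True).item()
P=lambda uv,z,c=c2: np.round(unproj(c,np.array(uv,float)/1.5,z),4)
print("bores",P([(226,312),(231,237),(219,154),(211,64)],.072).tolist())
print("pin top",P([(431,246)],.18),"standtop corners",P([(402,179),(456,192),(434,250),(385,238)],.06).tolist(), P([(420,216)],.06))
print("pin top wi w1",P([(81,141)],.18,c1))
def rk(p,s,y):
    a=p[2];return np.array([p[0]+s*np.cos(a)-y*np.sin(a),p[1]+s*np.sin(a)+y*np.cos(a),p[3]-p[4]*s])
L=[(c1,(252,254),(257,0),.094),(c1,(449,264),(468,0),-.094),(c2,(517,328),(563,5),.094),(c2,(708,340),(764,0),-.094)]
def res(p):
    r=[]
    for c,a,b,y in L:
        a=np.array(a,float);b=np.array(b,float);d=(b-a)/np.linalg.norm(b-a)
        r+=list(proj(c,rk(p,-.16,y))[0]*1.5-a)
        for s in (-.08,0,.06):
            q=proj(c,rk(p,s,y))[0]*1.5-a; r.append(d[0]*q[1]-d[1]*q[0])
    return r+[(p[3]-.0905)*2000,(p[4]-.122)*300]
f=least_squares(res,[.56,-.2,0,.09,.12]); print("rack",f.x,np.round(f.fun,1))
# piece faces
im=cv2.imread("pics/w2.png");h=cv2.cvtColor(im,cv2.COLOR_BGR2HSV)
g=(h[...,0]<12)&(h[...,1]>90)
v=[np.median(h[b-3:b+3,a-28:a-24].reshape(-1,3),0) for a,b in ((226,312),(231,237),(219,154),(211,64))];print(v)
```

```text
bores [[0.4161, 0.2073, 0.072], [0.4988, 0.1938, 0.072], [0.5809, 0.1975, 0.072], [0.6606, 0.1965, 0.072]]
pin top [[0.5163 0.0008 0.18  ]] standtop corners [[0.5559, 0.0191, 0.06], [0.543, -0.0361, 0.06], [0.4823, -0.0161, 0.06], [0.4952, 0.0358, 0.06]] [[ 5.184e-01 -2.000e-04  6.000e-02]]
pin top wi w1 [[ 0.5161 -0.0031  0.18  ]]
rack [ 0.56520296 -0.20601322 -0.05129623  0.08745306  0.12323758] [-0.7 -0.4 -2.4 -4.1 -5.4 -2.8 -0.1 -1.7 -0.6  0.2  5.9  2.7  4.4  2.4
  0.8 -2.8 -0.4  0.   2.9  5.  -6.1  0.4]
[array([  9., 122., 210.]), array([  9., 122., 211.]), array([  9., 120., 210.]), array([  9., 121., 211.])]
```

Call:
{"op": "move_arm", "data": {"steps": [-0.14, -0.69, -1, 0, 0, 0, -0.13, -0.69, -1, 0, 0, 0, 0, 0, -1, 0, 0, 0, 0, 0, -1, 0, 0, 0, 0, 0, -1, 0, 0, 0]}}

```text
t: 4.95
eef_pos: [0.5161, -0.0006, 0.2605]
tcp_rot: [[1.0, -0.001, 0.0], [-0.001, -1.0, -0.0], [0.0, 0.0, -1.0]]
contact_force: [0.5, -0.2, -0.1]
gripper_width: 0.0856
grip_force: 0.0
```

Call:
{"op": "move_arm", "data": {"steps": [0, 0, -0.7, 0, 0, 0, 0, 0, 0, 0, 0, 0]}}

```text
t: 5.2
eef_pos: [0.5154, -0.0004, 0.2393]
tcp_rot: [[1.0, -0.001, -0.002], [-0.001, -1.0, -0.0], [-0.002, 0.0, -1.0]]
contact_force: [0.7, 0.5, -0.5]
gripper_width: 0.0856
grip_force: 0.0
```

Run:
```python
from h import *
c,f=snap("wrist","w3")
s=sensors.sense();print(s["t"],s["eef_pos"],s["tcp_rot"][:,0])
# project TCP-line points in image
print("axis at z .18,.12", proj(c,[[*s["eef_pos"][:2],.18],[*s["eef_pos"][:2],.12]])*1.5)
```

```text
5.25 [ 5.16083196e-01 -1.79947130e-04  2.40452264e-01] [ 9.99999480e-01 -8.30202003e-04 -5.91598091e-04]
axis at z .18,.12 [[378.08503954 317.5644182 ]
 [378.01677798 277.32614828]]
```

View pics/w3.png

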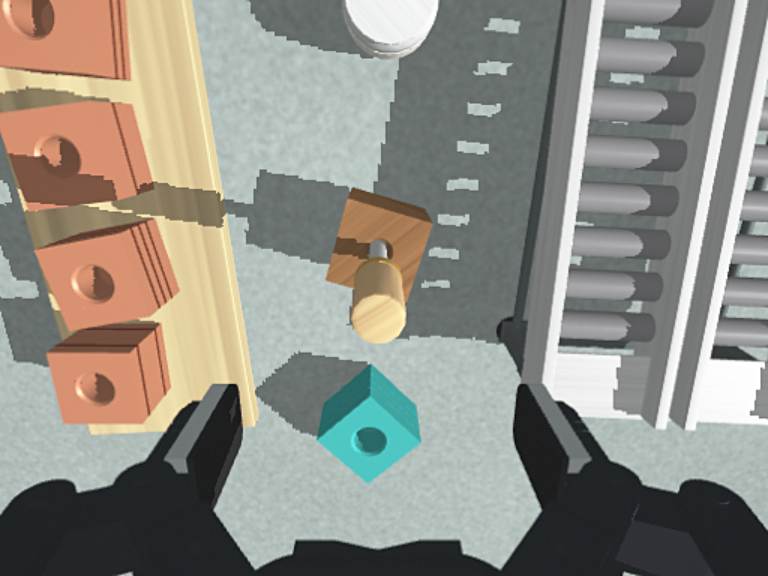

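The handle top at (378,318) lies exactly on the tool axis, so I descend and grip.

Call:
{"op": "move_arm", "data": {"steps": [0, 0, -1, 0, 0, 0, 0, 0, -1, 0, 0, 0, 0, 0, -1, 0, 0, 0, 0, 0, -0.5, 0, 0, 0, 0, 0, 0, 0, 0, 0]}}

```text
t: 5.88
eef_pos: [0.5163, 0.0003, 0.1355]
tcp_rot: [[1.0, -0.0, -0.0], [-0.0, -1.0, 0.0], [-0.0, -0.0, -1.0]]
contact_force: [-0.3, 0.3, 0.3]
gripper_width: 0.0858
grip_force: 0.0
```

Call:
{"op": "move_arm", "data": {"steps": [0, 0, 0, 0, 0, 0, 0, 0, 0, 0, 0, 0, 0, 0, 0, 0, 0, 0, 0, 0, 0, 0, 0, 0, 0, 0, 0, 0, 0, 0], "jaw": 0, "squeeze": 60}}

```text
t: 6.5
eef_pos: [0.5167, 0.0003, 0.1359]
tcp_rot: [[1.0, -0.0, 0.001], [-0.0, -1.0, -0.0], [0.001, 0.0, -1.0]]
contact_force: [-0.2, -0.8, 6.3]
gripper_width: 0.025
grip_force: 58.4
```

Call:
{"op": "move_arm", "data": {"steps": [0, 0, 0, 0, 0, 0, 0, 0, 0, 0, 0, 0, 0, 0, 0, 0, 0, 0]}}

```text
t: 6.88
eef_pos: [0.5167, 0.0003, 0.1359]
tcp_rot: [[1.0, -0.0, 0.001], [-0.0, -1.0, -0.0], [0.001, 0.0, -1.0]]
contact_force: [-1.0, -0.0, 5.9]
gripper_width: 0.0247
grip_force: 58.4
```

Call:
{"op": "move_arm", "data": {"steps": [0, 0, 1, 0, 0, 0, 0, 0, 1, 0, 0, 0, 0, 0, 1, 0, 0, 0]}}

```text
t: 7.25
eef_pos: [0.516, 0.0004, 0.2263]
tcp_rot: [[1.0, 0.0, -0.0], [0.0, -1.0, 0.0], [-0.0, -0.0, -1.0]]
contact_force: [0.1, -0.8, -1.5]
gripper_width: 0.0246
grip_force: 59.2
```

Call:
{"op": "move_arm", "data": {"steps": [-0.48, 0.98, 0, 0, 0, 0, -0.48, 0.98, 0, 0, 0, 0, -0.48, 0.98, 0, 0, 0, 0, -0.48, 0.98, 0, 0, 0, 0, -0.48, 0.98, 0, 0, 0, 0]}}

```text
t: 7.88
eef_pos: [0.4436, 0.1483, 0.2254]
tcp_rot: [[1.0, -0.0, 0.0], [-0.0, -1.0, -0.0], [0.0, 0.0, -1.0]]
contact_force: [-0.3, -0.0, -1.1]
gripper_width: 0.0246
grip_force: 59.2
```

Call:
{"op": "move_arm", "data": {"steps": [-0.48, 0.98, 0, 0, 0, 0, -0.48, 0.98, 0, 0, 0, 0, 0, 0, 0, 0, 0, 0, 0, 0, 0, 0, 0, 0]}}

```text
t: 8.38
eef_pos: [0.4155, 0.2058, 0.2253]
tcp_rot: [[1.0, 0.0, 0.0], [0.0, -1.0, -0.0], [0.0, 0.0, -1.0]]
contact_force: [0.9, 0.1, -2.1]
gripper_width: 0.0248
grip_force: 59.2
```

Run:
```python
from h import *
c,f=snap("wrist","w4");np.save("w4cal.npy",c,allow_pickle=True)
s=sensors.sense();print(s["t"],s["eef_pos"],s["tcp_rot"][:,0],s["gripper_width"])
e=s["eef_pos"];print("tip",proj(c,[[e[0],e[1],e[2]-.126]])*1.5)
print([(np.round(d["at"],3).tolist(),round(d["conf"],2)) for d in finder.look_for("wrist","totem_c")])
```

```text
8.425 [0.41573674 0.20552599 0.22526365] [ 9.99999663e-01 -8.20446220e-04  1.73201234e-05] 0.02457302663582749
tip [[378.80789976 275.12757835]]
[([0.419, 0.209, 0.069], 0.94), ([0.552, 0.199, 0.071], 0.91), ([0.494, 0.191, 0.076], 0.56), ([0.361, 0.012, 0.05], 0.56)]
```

View pics/w4.png

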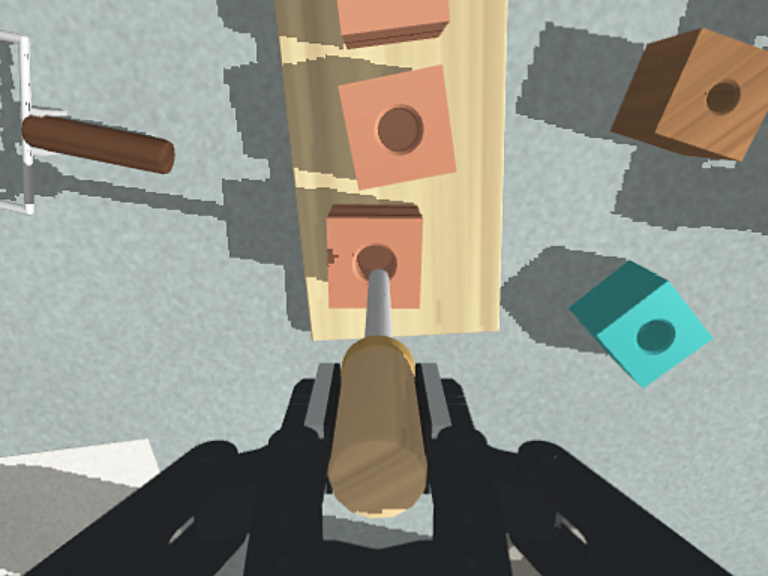

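The pin tip is at (378,272), next to bore A's mouth at (377,264). The next bore is at (400,129).

```bash
cat >> h.py <<'E'
def bores(c,f,zt=.072,ymin=.1,ymax=.3):
    "terracotta top faces: centre from bore-sized holes and yaw from face rect, unprojected at zt"
    S=2;im=cv2.resize(f,None,fx=S,fy=S,interpolation=cv2.INTER_CUBIC);h=cv2.cvtColor(im,cv2.COLOR_BGR2HSV)
    face=((h[...,0]<14)&(h[...,1]>80)&(h[...,2]>195)).astype(np.uint8)
    face=cv2.morphologyEx(face,cv2.MORPH_OPEN,np.ones((3,3)))
    cs,hi=cv2.findContours(face,cv2.RETR_CCOMP,cv2.CHAIN_APPROX_NONE);out=[]
    for i,k in enumerate(cs):
        if hi[0][i][3]!=-1 or len(k)<60: continue
        P=unproj(c,k[:,0]/S,zt)[:,:2]
        r=cv2.minAreaRect((P*1000).astype(np.float32))
        if min(r[1])<25: continue
        hs=[];j=hi[0][i][2]
        while j!=-1:
            Q=(unproj(c,cs[j][:,0]/S,zt)[:,:2]*1000).astype(np.float32)
            if len(Q)>20:
                e=cv2.minEnclosingCircle(Q); hs.append((np.round(e[0],1).tolist(),round(2*e[1],1)))
            j=hi[0][j][0]
        out.append((np.round(r[0],1).tolist(),np.round(r[1],1).tolist(),round((r[2]+45)%90-45,1),hs))
    return out
E
python3 - <<'E'
from h import *
c=np.load("w4cal.npy",allow_pickle=True).item()
print(np.round(unproj(c,np.array([(377,264),(400,129)])/1.5,.072),4), unproj(c,np.array([[723,98]])/1.5,.06))
f=cv2.resize(cv2.imread("pics/w4.png"),(512,384),interpolation=cv2.INTER_AREA)
for o in bores(c,f):print(o)
c=np.load("w2cal.npy",allow_pickle=True).item()
f=cv2.resize(cv2.imread("pics/w2.png"),(512,384),interpolation=cv2.INTER_AREA)
for o in bores(c,f):print(2,o)
E
```

```text
[[0.4147 0.2066 0.072 ]
 [0.4969 0.1931 0.072 ]] [[ 0.51451347 -0.00081463  0.06      ]]
([414.3, 208.5], [60.3, 58.9], -0.1, [])
([496.5, 193.8], [60.1, 60.0], 10.6, [([496.2, 192.4], 29.4)])
2 ([414.3, 207.4], [58.5, 62.7], 0.1, [([414.2, 207.7], 31.5)])
2 ([496.8, 192.8], [59.8, 63.4], 10.7, [([496.3, 192.4], 30.5)])
2 ([580.0, 197.5], [59.8, 66.2], 6.8, [([579.3, 198.6], 30.2)])
2 ([660.3, 195.8], [66.9, 60.4], -5.1, [([660.5, 197.9], 30.0)])
```

Call:
{"op": "move_arm", "data": {"steps": [-0.04, 0.05, 0, 0, 0, 0, 0, 0, -0.8, 0, 0, 0, 0, 0, -1, 0, 0, 0, 0, 0, 0, 0, 0, 0]}}

```text
t: 8.98
eef_pos: [0.4136, 0.2072, 0.1703]
tcp_rot: [[1.0, -0.0, -0.003], [-0.0, -1.0, -0.001], [-0.003, 0.001, -1.0]]
contact_force: [-0.0, 0.1, -0.1]
gripper_width: 0.0243
grip_force: 59.2
```

Call:
{"op": "move_arm", "data": {"steps": [0, 0, -0.06, 0, 0, 0, 0, 0, -0.06, 0, 0, 0, 0, 0, 0, 0, 0, 0]}}

```text
t: 9.35
eef_pos: [0.4144, 0.2077, 0.1681]
tcp_rot: [[1.0, -0.0, 0.001], [-0.0, -1.0, 0.0], [0.001, -0.0, -1.0]]
contact_force: [0.0, -0.3, -1.9]
gripper_width: 0.0246
grip_force: 59.2
```

Call:
{"op": "move_arm", "data": {"steps": [0, 0, -0.08, 0, 0, 0, 0, 0, -0.04, 0, 0, 0, 0, 0, 0, 0, 0, 0]}}

```text
t: 9.72
eef_pos: [0.417, 0.209, 0.1671]
tcp_rot: [[1.0, -0.0, 0.006], [-0.0, -1.0, 0.002], [0.006, -0.002, -1.0]]
contact_force: [-0.2, -3.6, 39.2]
gripper_width: 0.0246
grip_force: 64.1
```

Contact came at tip height 0.041, so piece A is blind. On to B.

Call:
{"op": "move_arm", "data": {"steps": [0, 0, 1, 0, 0, 0, 0, 0, 1, 0, 0, 0, 0.9, -0.16, 0.05, 0, 0, 0, 0.9, -0.16, 0, 0, 0, 0, 0.9, -0.16, 0, 0, 0, 0]}}

```text
t: 10.35
eef_pos: [0.4962, 0.1931, 0.226]
tcp_rot: [[1.0, -0.0, 0.001], [-0.0, -1.0, 0.0], [0.001, -0.0, -1.0]]
contact_force: [-0.2, 0.1, -0.3]
gripper_width: 0.0249
grip_force: 59.8
```

Call:
{"op": "move_arm", "data": {"steps": [0, 0, 0, 0, 0, 0, 0, 0, 0, 0, 0, 0]}}

```text
t: 10.6
eef_pos: [0.4947, 0.1935, 0.2256]
tcp_rot: [[1.0, 0.0, -0.0], [0.0, -1.0, 0.0], [-0.0, -0.0, -1.0]]
contact_force: [0.6, 0.2, -1.5]
gripper_width: 0.0245
grip_force: 59.8
```

```bash
cat > b.py <<'E'
from h import *
import sys
c,f=snap("wrist",sys.argv[1]);np.save(sys.argv[1]+"cal.npy",c,allow_pickle=True)
s=sensors.sense();print(s["t"],s["eef_pos"],s["tcp_rot"][:,0],s["contact_force"])
e=s["eef_pos"];print("tip",proj(c,[[e[0],e[1],e[2]-.126]])*1.5)
for o in bores(c,f):print(o)
E
python3 b.py w5
```

```text
10.65 [0.49456539 0.19356439 0.22568171] [ 9.99999796e-01  6.30904928e-04 -9.78194945e-05] [ 0.0555792  -0.25729209 -1.68133948]
tip [[378.36752176 275.5713653 ]]
([429.1, 220.7], [29.1, 35.6], 0.0, [])
([496.2, 193.9], [60.0, 60.1], 10.6, [])
([579.5, 200.1], [60.3, 60.1], 6.8, [([579.2, 198.4], 29.0)])
```

View pics/w5.png

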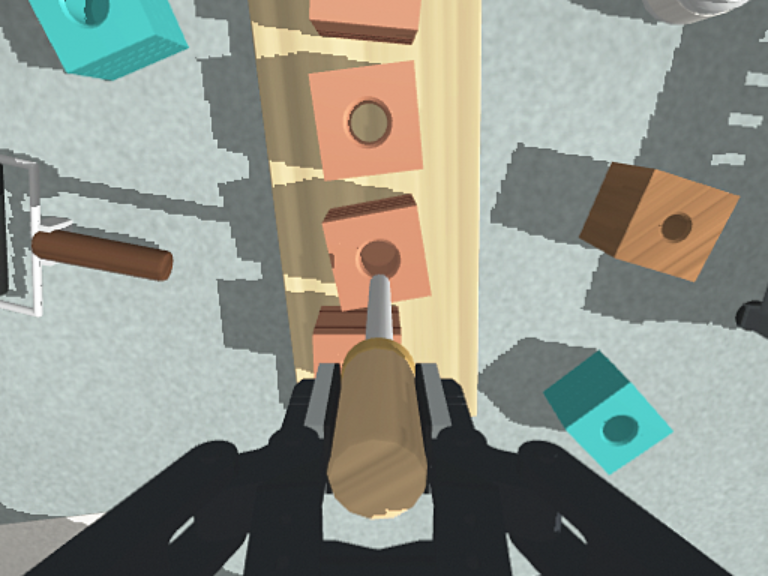

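Piece B's bore at (380,258) has a clay-coloured bottom, and the board shows through C's bore at (369,121). Probing B now.

Call:
{"op": "move_arm", "data": {"steps": [0.06, -0.02, -0.8, 0, 0, 0, 0, 0, -1, 0, 0, 0, 0, 0, -0.04, 0, 0, 0, 0, 0, 0, 0, 0, 0]}}

```text
t: 11.15
eef_pos: [0.4971, 0.1931, 0.1714]
tcp_rot: [[1.0, 0.001, 0.001], [0.001, -1.0, 0.0], [0.001, -0.0, -1.0]]
contact_force: [-0.3, 0.8, -0.6]
gripper_width: 0.0249
grip_force: 59.8
```

Call:
{"op": "move_arm", "data": {"steps": [0, 0, -0.05, 0, 0, 0, 0, 0, 0, 0, 0, 0]}}

```text
t: 11.4
eef_pos: [0.4973, 0.1928, 0.1696]
tcp_rot: [[1.0, -0.0, 0.001], [-0.0, -1.0, 0.0], [0.001, -0.0, -1.0]]
contact_force: [0.3, -0.6, -1.6]
gripper_width: 0.0249
grip_force: 59.8
```

Call:
{"op": "move_arm", "data": {"steps": [0, 0, -0.05, 0, 0, 0, 0, 0, 0, 0, 0, 0]}}

```text
t: 11.65
eef_pos: [0.4972, 0.1928, 0.1676]
tcp_rot: [[1.0, -0.0, 0.0], [-0.0, -1.0, 0.0], [0.0, -0.0, -1.0]]
contact_force: [0.6, 1.0, 0.7]
gripper_width: 0.0251
grip_force: 59.9
```

Call:
{"op": "move_arm", "data": {"steps": [0, 0, -0.04, 0, 0, 0, 0, 0, 0, 0, 0, 0]}}

```text
t: 11.9
eef_pos: [0.4979, 0.1931, 0.1673]
tcp_rot: [[1.0, -0.0, 0.002], [-0.0, -1.0, 0.001], [0.002, -0.001, -1.0]]
contact_force: [-1.8, -0.9, 15.5]
gripper_width: 0.0246
grip_force: 61.9
```

B is blind as well. On to C.

Call:
{"op": "move_arm", "data": {"steps": [0, 0, 1, 0, 0, 0, 0, 0, 1, 0, 0, 0, 0.92, 0.06, 0, 0, 0, 0, 0.92, 0.06, 0, 0, 0, 0, 0.92, 0.07, 0, 0, 0, 0]}}

```text
t: 12.52
eef_pos: [0.5806, 0.1983, 0.2261]
tcp_rot: [[1.0, -0.0, -0.0], [-0.0, -1.0, -0.0], [-0.0, 0.0, -1.0]]
contact_force: [-0.6, 0.0, -1.1]
gripper_width: 0.0244
grip_force: 59.8
```

Call:
{"op": "move_arm", "data": {"steps": [0, 0, 0, 0, 0, 0, 0, 0, 0, 0, 0, 0]}}

```text
t: 12.78
eef_pos: [0.5792, 0.1986, 0.2259]
tcp_rot: [[1.0, 0.0, -0.001], [0.0, -1.0, -0.0], [-0.001, 0.0, -1.0]]
contact_force: [-0.1, -0.4, -2.2]
gripper_width: 0.0247
grip_force: 59.8
```

```bash
python3 b.py w6
```

```text
12.825 [0.57904227 0.19853199 0.22603979] [ 9.99999697e-01  5.00159779e-04 -5.96587327e-04] [-0.37876711  0.34218193 -1.61419893]
tip [[378.44852289 275.50615635]]
([579.2, 200.1], [60.2, 60.0], 6.7, [])
([660.3, 199.2], [60.2, 60.0], -5.0, [([660.1, 197.8], 28.9)])
```

Face centred at (579,199), so I probe C. First down to just above the blind-floor level, then on to the through level.

Call:
{"op": "move_arm", "data": {"steps": [0.01, 0.02, -0.8, 0, 0, 0, 0, 0, -1, 0, 0, 0, 0, 0, 0, 0, 0, 0]}}

```text
t: 13.2
eef_pos: [0.5786, 0.1986, 0.1708]
tcp_rot: [[1.0, 0.001, -0.003], [0.001, -1.0, -0.001], [-0.003, 0.001, -1.0]]
contact_force: [-0.4, -1.0, -1.4]
gripper_width: 0.0248
grip_force: 59.7
```

Call:
{"op": "move_arm", "data": {"steps": [0, 0, -0.1, 0, 0, 0, 0, 0, -0.04, 0, 0, 0, 0, 0, 0, 0, 0, 0]}}

```text
t: 13.58
eef_pos: [0.5803, 0.1991, 0.1687]
tcp_rot: [[1.0, -0.0, 0.001], [-0.0, -1.0, 0.0], [0.001, -0.0, -1.0]]
contact_force: [-0.2, 0.2, -1.6]
gripper_width: 0.0247
grip_force: 59.7
```

Call:
{"op": "move_arm", "data": {"steps": [0, 0, -0.04, 0, 0, 0, 0, 0, 0, 0, 0, 0]}}

```text
t: 13.82
eef_pos: [0.5801, 0.199, 0.1668]
tcp_rot: [[1.0, -0.0, 0.0], [-0.0, -1.0, -0.0], [0.0, 0.0, -1.0]]
contact_force: [0.7, -0.2, -0.9]
gripper_width: 0.0248
grip_force: 59.7
```

Call:
{"op": "move_arm", "data": {"steps": [0, 0, -0.06, 0, 0, 0, 0, 0, 0, 0, 0, 0]}}

```text
t: 14.08
eef_pos: [0.58, 0.199, 0.1648]
tcp_rot: [[1.0, 0.0, -0.0], [0.0, -1.0, -0.0], [-0.0, 0.0, -1.0]]
contact_force: [0.2, -0.4, -1.6]
gripper_width: 0.0247
grip_force: 59.7
```

Call:
{"op": "move_arm", "data": {"steps": [0, 0, -0.3, 0, 0, 0, 0, 0, -0.3, 0, 0, 0, 0, 0, 0, 0, 0, 0]}}

```text
t: 14.45
eef_pos: [0.5796, 0.1988, 0.1458]
tcp_rot: [[1.0, 0.0, -0.002], [0.0, -1.0, -0.0], [-0.002, 0.0, -1.0]]
contact_force: [-0.0, 0.2, -1.5]
gripper_width: 0.0243
grip_force: 59.7
```

Call:
{"op": "move_arm", "data": {"steps": [0, 0, -0.05, 0, 0, 0, 0, 0, 0, 0, 0, 0]}}

```text
t: 14.7
eef_pos: [0.5802, 0.1991, 0.1456]
tcp_rot: [[1.0, 0.0, 0.0], [0.0, -1.0, 0.0], [0.0, -0.0, -1.0]]
contact_force: [-0.7, 0.4, -1.1]
gripper_width: 0.0248
grip_force: 59.7
```

Call:
{"op": "move_arm", "data": {"steps": [0, 0, -0.05, 0, 0, 0, 0, 0, 0, 0, 0, 0]}}

```text
t: 14.95
eef_pos: [0.5801, 0.199, 0.144]
tcp_rot: [[1.0, -0.0, 0.0], [-0.0, -1.0, 0.0], [0.0, -0.0, -1.0]]
contact_force: [0.1, 0.2, -0.6]
gripper_width: 0.0246
grip_force: 59.7
```

Call:
{"op": "move_arm", "data": {"steps": [0, 0, -0.05, 0, 0, 0, 0, 0, 0, 0, 0, 0]}}

```text
t: 15.2
eef_pos: [0.5807, 0.1993, 0.1435]
tcp_rot: [[1.0, -0.0, 0.002], [-0.0, -1.0, 0.0], [0.002, -0.0, -1.0]]
contact_force: [-1.9, -1.0, 9.7]
gripper_width: 0.0246
grip_force: 61.3
```

C is bored through. On to D.

Call:
{"op": "move_arm", "data": {"steps": [0, 0, 1, 0, 0, 0, 0, 0, 1, 0, 0, 0, 0, 0, 0.8, 0, 0, 0, 0.9, -0.01, 0, 0, 0, 0, 0.9, -0.02, 0, 0, 0, 0]}}

```text
t: 15.82
eef_pos: [0.6349, 0.1981, 0.2271]
tcp_rot: [[1.0, 0.0, 0.001], [0.0, -1.0, -0.0], [0.001, 0.0, -1.0]]
contact_force: [-0.0, -0.0, -0.6]
gripper_width: 0.0245
grip_force: 59.8
```

Call:
{"op": "move_arm", "data": {"steps": [0.9, 0, 0, 0, 0, 0, 0, 0, 0, 0, 0, 0, 0, 0, 0, 0, 0, 0]}}

```text
t: 16.2
eef_pos: [0.6605, 0.1984, 0.2262]
tcp_rot: [[1.0, 0.0, -0.001], [0.0, -1.0, 0.0], [-0.001, -0.0, -1.0]]
contact_force: [-0.3, -0.0, -1.8]
gripper_width: 0.0246
grip_force: 59.8
```

```bash
python3 b.py w7
```

```text
16.25 [0.66042626 0.19840418 0.22646451] [ 9.99999779e-01  5.70604380e-04 -3.40121350e-04] [ 0.21716655  0.59634395 -0.58748303]
tip [[378.39850596 275.56696317]]
([660.0, 199.3], [60.1, 59.9], -5.0, [])
```

Call:
{"op": "move_arm", "data": {"steps": [0, 0, -0.8, 0, 0, 0, 0, 0, -1, 0, 0, 0, 0, 0, -0.06, 0, 0, 0, 0, 0, 0, 0, 0, 0]}}

```text
t: 16.75
eef_pos: [0.6612, 0.1984, 0.1718]
tcp_rot: [[1.0, 0.0, 0.001], [0.0, -1.0, 0.0], [0.001, -0.0, -1.0]]
contact_force: [-0.2, -0.0, -0.7]
gripper_width: 0.0251
grip_force: 59.9
```

Call:
{"op": "move_arm", "data": {"steps": [0, 0, -0.05, 0, 0, 0, 0, 0, 0, 0, 0, 0]}}

```text
t: 17.0
eef_pos: [0.6614, 0.1982, 0.17]
tcp_rot: [[1.0, -0.0, 0.001], [-0.0, -1.0, 0.0], [0.001, -0.0, -1.0]]
contact_force: [0.5, -0.8, -1.6]
gripper_width: 0.0247
grip_force: 59.9
```

Call:
{"op": "move_arm", "data": {"steps": [0, 0, -0.04, 0, 0, 0, 0, 0, 0, 0, 0, 0]}}

```text
t: 17.25
eef_pos: [0.6611, 0.1981, 0.168]
tcp_rot: [[1.0, -0.0, 0.0], [-0.0, -1.0, -0.0], [0.0, 0.0, -1.0]]
contact_force: [-0.2, -0.6, -2.0]
gripper_width: 0.0245
grip_force: 59.9
```

Call:
{"op": "move_arm", "data": {"steps": [0, 0, -0.04, 0, 0, 0, 0, 0, 0, 0, 0, 0]}}

```text
t: 17.5
eef_pos: [0.6615, 0.1983, 0.1676]
tcp_rot: [[1.0, -0.0, 0.001], [-0.0, -1.0, 0.0], [0.001, -0.0, -1.0]]
contact_force: [-1.3, -0.5, 7.3]
gripper_width: 0.0248
grip_force: 60.8
```

D is blind. Now I carry the pin back over its stand.

Call:
{"op": "move_arm", "data": {"steps": [0, 0, 1, 0, 0, 0, 0, 0, 1, 0, 0, 0, -0.69, -0.94, 0, 0, 0, 0, -0.69, -0.94, 0, 0, 0, 0, -0.69, -0.94, 0, 0, 0, 0]}}

```text
t: 18.12
eef_pos: [0.5983, 0.1127, 0.2268]
tcp_rot: [[1.0, 0.0, 0.0], [0.0, -1.0, -0.0], [0.0, 0.0, -1.0]]
contact_force: [0.1, -0.6, -1.6]
gripper_width: 0.0245
grip_force: 59.9
```

Call:
{"op": "move_arm", "data": {"steps": [-0.69, -0.94, 0, 0, 0, 0, -0.69, -0.94, 0, 0, 0, 0, -0.68, -0.94, 0, 0, 0, 0, -0.68, -0.95, 0, 0, 0, 0, 0, 0, 0, 0, 0, 0]}}

```text
t: 18.75
eef_pos: [0.5158, -0.0019, 0.227]
tcp_rot: [[1.0, -0.003, -0.0], [-0.003, -1.0, -0.001], [-0.0, 0.001, -1.0]]
contact_force: [0.4, 1.1, -1.2]
gripper_width: 0.0253
grip_force: 59.8
```

Call:
{"op": "move_arm", "data": {"steps": [0, 0, 0, 0, 0, 0, 0, 0, 0, 0, 0, 0]}}

```text
t: 19.0
eef_pos: [0.5173, 0.0014, 0.2268]
tcp_rot: [[1.0, 0.001, 0.0], [0.001, -1.0, 0.0], [0.0, -0.0, -1.0]]
contact_force: [-0.1, 0.0, -1.2]
gripper_width: 0.0248
grip_force: 59.8
```

```bash
python3 b.py w8
```

```text
19.05 [0.51717322 0.00130281 0.22673919] [9.99999276e-01 1.20314790e-03 5.62816186e-06] [-0.28645457  0.47314152 -1.44152112]
tip [[378.63744646 275.55086476]]
([415.9, 206.0], [66.0, 62.8], -0.0, [([412.5, 221.0], 10.0), ([414.2, 206.9], 30.1)])
([497.6, 190.6], [61.2, 68.2], 10.8, [([496.0, 206.7], 10.0), ([495.9, 192.5], 29.5)])
([581.2, 193.3], [58.7, 71.5], 6.8, [])
([649.0, 184.4], [61.6, 39.9], -6.0, [])
```

View pics/w8.png

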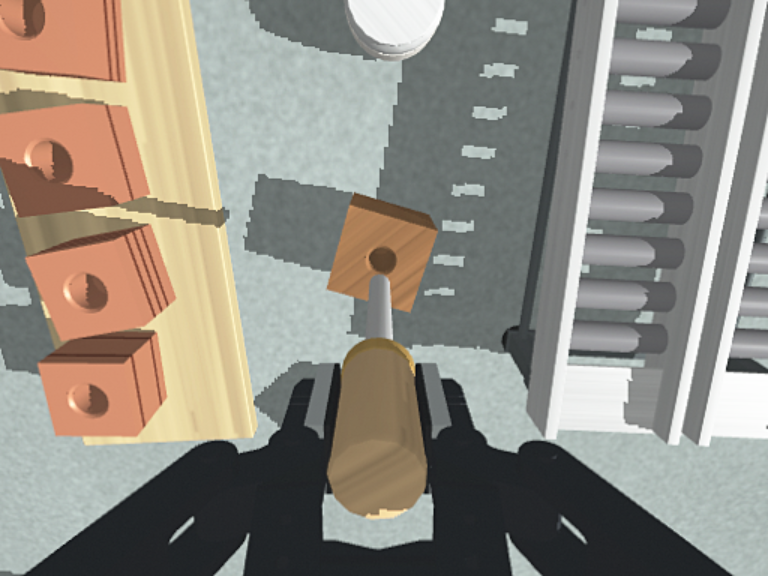

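Run:
```python
from h import *
c=np.load("w8cal.npy",allow_pickle=True).item()
f=cv2.imread("pics/w8.png");g=cv2.cvtColor(f,cv2.COLOR_BGR2HSV)
m=np.zeros(g.shape[:2],np.uint8);m[240:285,360:405]=(g[240:285,360:405,2]<95)
ys,xs=np.nonzero(m);print(xs.min(),xs.max(),ys.min(),ys.max(),len(xs))
print(unproj(c,np.array([[(xs.min()+xs.max())/2,(ys.min()+ys.max())/2],[382,260]])/1.5,.06))
print(unproj(c,np.array([(355,195),(438,231),(410,312),(327,291)])/1.5,.06).mean(0))
```

```text
369 394 249 270 393
[[ 0.51564346 -0.00065889  0.06      ]
 [ 0.51529766 -0.00099403  0.06      ]]
[ 0.51615985 -0.00130343  0.06      ]
```

Call:
{"op": "move_arm", "data": {"steps": [-0.03, -0.05, -0.5, 0, 0, 0, 0, 0, -0.7, 0, 0, 0, 0, 0, -0.3, 0, 0, 0, 0, 0, 0, 0, 0, 0]}}

```text
t: 19.55
eef_pos: [0.5182, -0.0004, 0.1829]
tcp_rot: [[1.0, 0.0, 0.005], [0.0, -1.0, 0.001], [0.005, -0.001, -1.0]]
contact_force: [3.4, 1.0, 20.2]
gripper_width: 0.0247
grip_force: 62.2
```

Call:
{"op": "move_arm", "data": {"steps": [0, 0, -0.2, 0, 0, 0, 0, 0, 0, 0, 0, 0]}}

```text
t: 19.8
eef_pos: [0.5202, -0.001, 0.1788]
tcp_rot: [[1.0, 0.0, 0.009], [0.0, -1.0, -0.0], [0.009, 0.0, -1.0]]
contact_force: [5.5, -3.5, 38.0]
gripper_width: 0.0245
grip_force: 63.9
```

Call:
{"op": "move_arm", "data": {"steps": [0, 0, 1, 0, 0, 0, 0, 0, 0.6, 0, 0, 0, 0, 0, 0, 0, 0, 0, 0, 0, 0, 0, 0, 0, 0, 0, 0, 0, 0, 0]}}

```text
t: 20.42
eef_pos: [0.5155, -0.0011, 0.2228]
tcp_rot: [[1.0, 0.0, -0.001], [0.0, -1.0, 0.0], [-0.001, -0.0, -1.0]]
contact_force: [-0.2, -0.5, -1.7]
gripper_width: 0.0246
grip_force: 60.1
```

```bash
python3 b.py w9; python3 -c "
import cv2
f=cv2.imread('pics/w9.png')[180:430,240:540];cv2.imwrite('pics/w9c.png',cv2.resize(f,None,fx=2,fy=2,interpolation=cv2.INTER_CUBIC))"
```

```text
20.475 [ 0.51553768 -0.00109167  0.22295223] [ 9.99999194e-01  8.84778073e-06 -1.26951974e-03] [ 0.41820728  0.21919317 -1.05363208]
tip [[378.43205771 275.05416083]]
([416.2, 205.9], [62.5, 66.4], 0.2, [([414.4, 208.8], 30.5)])
([497.7, 190.5], [61.0, 68.5], 10.9, [([495.9, 206.8], 9.5), ([496.2, 193.6], 29.7)])
([581.5, 190.5], [58.7, 66.6], 6.7, [])
([647.4, 181.2], [55.7, 37.2], -6.1, [])
```

View pics/w9c.png

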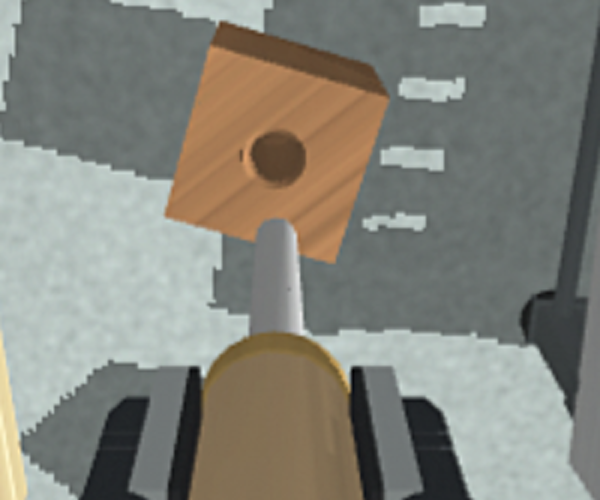

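Run:
```python
from h import *
for n in ("w5","w8","w9"):
    c=np.load(n+"cal.npy",allow_pickle=True).item();f=cv2.imread(f"pics/{n}.png");h=cv2.cvtColor(f,cv2.COLOR_BGR2HSV)
    s=h[240:365,376:382,1].mean(1).astype(int);v=h[240:365,376:382,2].mean(1).astype(int)
    print(n,"sat",list(zip(range(240,365,2),s[::2],v[::2])))
    print("bottom handle val",[ (y,int(h[y,370:386,2].mean()),int(h[y,370:386,1].mean())) for y in range(440,530,4)])
e=np.array([.51553768,-.00109,.22295])
P=lambda dx,z:proj(c,[[e[0]+dx,e[1],e[2]+z]])[0,1]*1.5
print("tip",P(0,-.126),"d/mm x",P(.001,-.126)-P(0,-.126),"z",P(0,-.125)-P(0,-.126))
print("tip front",P(.006,-.126),"back",P(-.006,-.126))
print("collar front",P(.013,-.016),"dx",P(.014,-.016)-P(.013,-.016),"dz",P(.013,-.015)-P(.013,-.016))
print("top back",P(-.013,.044),"dx",P(-.012,.044)-P(-.013,.044),"dz",P(-.013,.045)-P(-.013,.044))
```

```text
w5 sat [(240, np.int64(118), np.int64(170)), (242, np.int64(113), np.int64(124)), (244, np.int64(114), np.int64(130)), (246, np.int64(115), np.int64(130)), (248, np.int64(114), np.int64(131)), (250, np.int64(117), np.int64(131)), (252, np.int64(116), np.int64(131)), (254, np.int64(117), np.int64(131)), (256, np.int64(117), np.int64(131)), (258, np.int64(117), np.int64(131)), (260, np.int64(118), np.int64(131)), (262, np.int64(117), np.int64(131)), (264, np.int64(118), np.int64(130)), (266, np.int64(115), np.int64(121)), (268, np.int64(115), np.int64(118)), (270, np.int64(116), np.int64(118)), (272, np.int64(118), np.int64(117)), (274, np.int64(54), np.int64(122)), (276, np.int64(6), np.int64(130)), (278, np.int64(4), np.int64(129)), (280, np.int64(3), np.int64(128)), (282, np.int64(4), np.int64(128)), (284, np.int64(4), np.int64(128)), (286, np.int64(4), np.int64(128)), (288, np.int64(2), np.int64(128)), (290, np.int64(3), np.int64(128)), (292, np.int64(2), np.int64(128)), (294, np.int64(3), np.int64(128)), (296, np.int64(3), np.int64(128)), (298, np.int64(3), np.int64(129)), (300, n
[... 6424 characters left out ...]
4(130)), (364, np.int64(90), np.int64(130))]
bottom handle val [(440, 136, 91), (444, 151, 92), (448, 154, 92), (452, 152, 92), (456, 151, 92), (460, 145, 92), (464, 138, 92), (468, 137, 91), (472, 140, 91), (476, 140, 92), (480, 141, 91), (484, 143, 91), (488, 144, 91), (492, 144, 92), (496, 147, 92), (500, 151, 91), (504, 153, 91), (508, 151, 92), (512, 149, 92), (516, 147, 92), (520, 147, 92), (524, 148, 93), (528, 164, 33)]
tip 275.0530303346834 d/mm x -1.6305901646186953 z 0.5130243956526783
tip front 265.21262266256923 back 284.7579871006078
collar front 331.9950914745031 dx -2.5419690300554976 dz 1.1465019479647935
top back 517.7917952410793 dx -3.023738838929944 dz 2.9923762264576226
```

The push tilted the pin in the grip by about 5°, tip towards the robot. I'll turn the tool to bring the pin upright and re-measure.

Call:
{"op": "move_arm", "data": {"steps": [0, 0, 0.1, 0, -0.12, 0, 0, 0, 0, 0, 0, 0, 0, 0, 0, 0, 0, 0, 0, 0, 0, 0, 0, 0]}}

```text
t: 20.98
eef_pos: [0.5162, -0.001, 0.2266]
tcp_rot: [[0.996, -0.0, 0.093], [-0.0, -1.0, 0.0], [0.093, -0.0, -0.996]]
contact_force: [0.1, 0.3, -1.4]
gripper_width: 0.0248
grip_force: 60.0
```

```bash
cat > pin.py <<'E'
from h import *
import sys
L=float(sys.argv[2])  # vertical distance TCP to tip
c,f=snap("wrist",sys.argv[1]);np.save(sys.argv[1]+"cal.npy",c,allow_pickle=True)
s=sensors.sense();e=s["eef_pos"];print(s["t"],e,s["tcp_rot"][:,2],s["contact_force"])
g=cv2.cvtColor(cv2.resize(f,(1024,768),interpolation=cv2.INTER_CUBIC),cv2.COLOR_BGR2HSV)
sat=g[:,:,1].astype(int); u=504
col=sat[300:560,u-4:u+5].mean(1)
low=np.nonzero(col<40)[0]; tip=300+low[0]; col2=300+np.nonzero((np.arange(260)>low[0]+15)&(col>60))[0][0]
def lr(v): # left/right limits of low-sat shaft in row v
    r=sat[v,u-30:u+31]<40; i=np.nonzero(r)[0]; return u-30+i[0],u-30+i[-1]
zt=e[2]-L
T=unproj(c,[[u/2,tip/2]],zt)[0]; C=unproj(c,[[u/2,col2/2]],zt+.11)[0]
a,b=lr(tip+14); a2,b2=lr(col2-22)
m=np.zeros(g.shape[:2],np.uint8);m[:tip-1]=(g[:tip-1,:,2]<112)*(g[:tip-1,:,1]>105)*(g[:tip-1,:,0]<20)
n,lab,st,ce=cv2.connectedComponentsWithStats(m)
print("tip px",tip,"collar",col2,"shaft mid px",(a+b)/2,(a2+b2)/2)
print("tip",T-[.006,0,0],"collar axis x",C[0]-.013,"tilt",(C[0]-.013-T[0]+.006)/.11)
yT=unproj(c,[[(a+b)/4,tip/2]],zt)[0][1]; yC=unproj(c,[[(a2+b2)/4,col2/2]],zt+.11)[0][1];print("y tip,collar",yT,yC)
for i in range(1,n):
    if st[i,4]>150 and st[i,2]<80 and st[i,3]<80:
        x,y,w,h=st[i,:4];print("hole",st[i],unproj(c,[[(x+w/2-.5)/2,(y+h/2-.5)/2]],.06)[0])
E
python3 pin.py w10 .1207
```

```text
21.025 [ 0.51617379 -0.00097835  0.22660516] [ 9.30911388e-02  4.13031099e-04 -9.95657506e-01] [ 0.13446973 -1.08134001 -1.9789822 ]Traceback (most recent call last):
  File "pin.py", line 14, in <module>
    a,b=lr(tip+14); a2,b2=lr(col2-22)
        ~~^^^^^^^^
  File "pin.py", line 11, in lr
    r=sat[v,u-30:u+31]<40; i=np.nonzero(r)[0]; return u-30+i[0],u-30+i[-1]
                                                           ~^^^
IndexError: index 0 is out of bounds for axis 0 with size 0
```

View pics/w10.png

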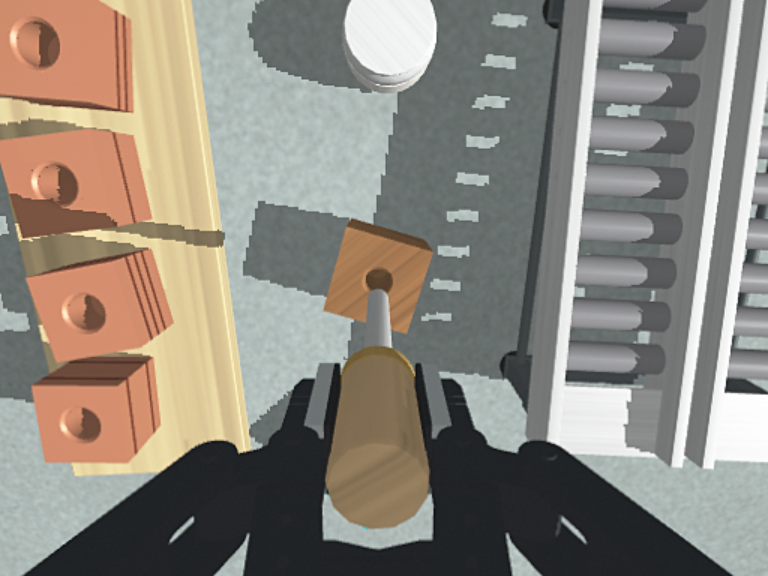

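The stand hole is at (379,280), just ahead of the pin tip at (378,292), and the pin now looks close to upright.

```bash
sed -i 's/300:560/340:600/; s/=300+low/=340+low/; s/col2=300+/col2=340+/; s/low=np.nonzero(col<40)\[0\]/low=np.nonzero((col<40)\&(np.roll(col,-10)<40)\&(np.roll(col,-20)<40))[0]/' pin.py
python3 pin.py w11 .1207
```

```text
21.075 [ 0.51614911 -0.00100113  0.22661737] [ 9.33025955e-02  3.60138267e-04 -9.95637733e-01] [-0.0542553  -0.24871223 -1.03501612]
tip px 385 collar 461 shaft mid px 504.0 497.0
tip [ 0.51509762 -0.00070314  0.10591737] collar axis x 0.5139632415916455 tilt -0.01031249133132032
y tip,collar -0.0007031413453918165 0.0011639119875481592
hole [ 45  29  30  60 790] [0.66317727 0.20175773 0.06      ]
hole [ 76 220  27  52 965] [0.57976889 0.20072921 0.06      ]
hole [488 359  35  25 765] [ 0.51724988 -0.00120994  0.06      ]
```

Run:
```python
from h import *
c=np.load("w11cal.npy",allow_pickle=True).item()
print(unproj(c,[[505.5/2,358.5/2],[487.5/2,376/2],[523.5/2,376/2]],.06))
```

```text
[[ 0.52369569 -0.00146331  0.06      ]
 [ 0.51466022  0.00766533  0.06      ]
 [ 0.5146486  -0.01059018  0.06      ]]
```

The tip at (0.5151, -0.0007) lines up with the hole at (0.5152, -0.0014), so I lower gently.

Call:
{"op": "move_arm", "data": {"steps": [0, -0.02, -0.7, 0, 0, 0, 0, 0, -0.65, 0, 0, 0, 0, 0, 0, 0, 0, 0, 0, 0, 0, 0, 0, 0]}}

```text
t: 21.58
eef_pos: [0.5163, -0.0015, 0.1869]
tcp_rot: [[0.996, 0.0, 0.094], [0.0, -1.0, 0.0], [0.094, -0.0, -0.996]]
contact_force: [0.3, -0.6, -0.1]
gripper_width: 0.025
grip_force: 60.0
```

Call:
{"op": "move_arm", "data": {"steps": [0, 0, -0.1, 0, 0, 0, 0, 0, -0.1, 0, 0, 0, 0, 0, 0, 0, 0, 0]}}

```text
t: 21.95
eef_pos: [0.5158, -0.0017, 0.1802]
tcp_rot: [[0.996, -0.0, 0.094], [-0.0, -1.0, 0.0], [0.094, -0.0, -0.996]]
contact_force: [0.0, 0.3, -1.0]
gripper_width: 0.0248
grip_force: 60.0
```

Call:
{"op": "move_arm", "data": {"steps": [0, 0, -0.06, 0, 0, 0, 0, 0, 0, 0, 0, 0]}}

```text
t: 22.2
eef_pos: [0.5159, -0.0017, 0.1784]
tcp_rot: [[0.996, 0.0, 0.094], [-0.0, -1.0, 0.0], [0.094, -0.0, -0.996]]
contact_force: [1.2, -0.4, -2.3]
gripper_width: 0.0247
grip_force: 60.0
```

Now below rim level with no contact force, so I continue.

Call:
{"op": "move_arm", "data": {"steps": [0, 0, -0.12, 0, 0, 0, 0, 0, 0, 0, 0, 0]}}

```text
t: 22.45
eef_pos: [0.5158, -0.0017, 0.1746]
tcp_rot: [[0.996, 0.0, 0.094], [-0.0, -1.0, 0.0], [0.094, -0.0, -0.996]]
contact_force: [0.1, 0.7, -1.0]
gripper_width: 0.0246
grip_force: 60.0
```

Call:
{"op": "move_arm", "data": {"steps": [0, 0, -0.15, 0, 0, 0, 0, 0, 0, 0, 0, 0]}}

```text
t: 22.7
eef_pos: [0.5157, -0.0017, 0.17]
tcp_rot: [[0.996, 0.0, 0.094], [0.0, -1.0, 0.0], [0.094, -0.0, -0.996]]
contact_force: [0.0, 0.3, -0.9]
gripper_width: 0.0243
grip_force: 60.0
```

Call:
{"op": "move_arm", "data": {"steps": [0, 0, -0.3, 0, 0, 0, 0, 0, -0.3, 0, 0, 0, 0, 0, 0, 0, 0, 0]}}

```text
t: 23.08
eef_pos: [0.5153, -0.0017, 0.1514]
tcp_rot: [[0.996, 0.0, 0.092], [0.0, -1.0, 0.0], [0.092, -0.0, -0.996]]
contact_force: [0.6, -0.2, -1.0]
gripper_width: 0.0249
grip_force: 60.0
```

Call:
{"op": "move_arm", "data": {"steps": [0, 0, -0.3, 0, 0, 0, 0, 0, -0.2, 0, 0, 0, 0, 0, 0, 0, 0, 0]}}

```text
t: 23.45
eef_pos: [0.5156, -0.0016, 0.1368]
tcp_rot: [[0.996, 0.0, 0.093], [0.0, -1.0, 0.0], [0.093, -0.0, -0.996]]
contact_force: [0.7, -0.2, -0.8]
gripper_width: 0.0246
grip_force: 60.0
```

Call:
{"op": "move_arm", "data": {"steps": [0, 0, -0.1, 0, 0, 0, 0, 0, 0, 0, 0, 0]}}

```text
t: 23.7
eef_pos: [0.5159, -0.0017, 0.1343]
tcp_rot: [[0.996, 0.0, 0.094], [0.0, -1.0, 0.0], [0.094, -0.0, -0.996]]
contact_force: [-1.2, -0.7, -2.1]
gripper_width: 0.0246
grip_force: 60.0
```

Call:
{"op": "move_arm", "data": {"steps": [0, 0, -0.06, 0, 0, 0, 0, 0, 0, 0, 0, 0]}}

```text
t: 23.95
eef_pos: [0.5159, -0.0017, 0.1326]
tcp_rot: [[0.996, -0.0, 0.094], [-0.0, -1.0, 0.0], [0.094, -0.0, -0.996]]
contact_force: [0.2, 0.3, -0.1]
gripper_width: 0.0246
grip_force: 60.0
```

Call:
{"op": "move_arm", "data": {"steps": [0, 0, -0.04, 0, 0, 0, 0, 0, 0, 0, 0, 0]}}

```text
t: 24.2
eef_pos: [0.5159, -0.0017, 0.1313]
tcp_rot: [[0.996, 0.0, 0.094], [-0.0, -1.0, 0.0], [0.094, -0.0, -0.996]]
contact_force: [-0.3, -0.0, -2.0]
gripper_width: 0.0245
grip_force: 60.0
```

Call:
{"op": "move_arm", "data": {"steps": [0, 0, -0.03, 0, 0, 0, 0, 0, 0, 0, 0, 0]}}

```text
t: 24.45
eef_pos: [0.5164, -0.0016, 0.131]
tcp_rot: [[0.995, -0.0, 0.095], [-0.0, -1.0, -0.0], [0.095, 0.0, -0.995]]
contact_force: [-1.7, 0.7, 6.9]
gripper_width: 0.0251
grip_force: 61.1
```

Call:
{"op": "move_arm", "data": {"steps": [0, 0, 0, 0, 0, 0, 0, 0, 0, 0, 0, 0, 0, 0, 0, 0, 0, 0, 0, 0, 0, 0, 0, 0], "jaw": 1}}

```text
t: 24.95
eef_pos: [0.5159, -0.0017, 0.1305]
tcp_rot: [[0.996, -0.0, 0.094], [-0.0, -1.0, 0.0], [0.094, -0.0, -0.996]]
contact_force: [1.1, -0.5, -0.4]
gripper_width: 0.0852
grip_force: 0.0
```

Call:
{"op": "move_arm", "data": {"steps": [0, 0, 0.8, 0, 0, 0, 0, 0, 1, 0, 0, 0, 0, 0, 1, 0, 0, 0, 0, 0, 1, 0, 0.12, 0, 0, 0, 1, 0, 0, 0]}}

```text
t: 25.58
eef_pos: [0.5165, -0.0016, 0.2755]
tcp_rot: [[1.0, -0.0, -0.001], [-0.0, -1.0, 0.001], [-0.001, -0.001, -1.0]]
contact_force: [0.4, 0.5, -1.2]
gripper_width: 0.0854
grip_force: 0.0
```

Call:
{"op": "move_arm", "data": {"steps": [0, -0.8, 1, 0, 0, 0, 0, -0.8, 1, 0, 0, 0, 0, -0.8, 1, 0, 0, 0, 0, -0.8, 1, 0, 0, 0, 0, 0, 0, 0, 0, 0]}}

```text
t: 26.2
eef_pos: [0.5165, -0.0994, 0.3963]
tcp_rot: [[1.0, -0.003, 0.003], [-0.003, -1.0, -0.001], [0.003, 0.001, -1.0]]
contact_force: [0.6, 0.9, -1.0]
gripper_width: 0.0854
grip_force: 0.0
```

Call:
{"op": "move_arm", "data": {"steps": [0, 0, 0, 0, 0, 0, 0, 0, 0, 0, 0, 0]}}

```text
t: 26.45
eef_pos: [0.5156, -0.0969, 0.3936]
tcp_rot: [[1.0, 0.001, -0.001], [0.001, -1.0, 0.0], [-0.001, -0.0, -1.0]]
contact_force: [-0.3, -0.1, -0.3]
gripper_width: 0.0856
grip_force: 0.0
```

```bash
python3 b.py w12
```

```text
26.5 [ 0.51569164 -0.09695797  0.39374071] [ 0.99999874  0.00113311 -0.00111381] [-0.55990323  0.14307041  0.44631822]
tip [[378.67325651 275.13270141]]
([415.4, 206.3], [64.9, 61.5], -0.3, [([414.7, 210.0], 33.7)])
([497.2, 190.8], [59.5, 67.6], 10.3, [([496.4, 194.0], 31.1)])
([580.5, 194.3], [59.7, 73.5], 6.7, [([580.0, 200.2], 31.2)])
([660.2, 191.3], [76.7, 60.2], -5.3, [([664.4, 215.1], 11.6), ([660.8, 198.7], 31.1)])
```

View pics/w12.png

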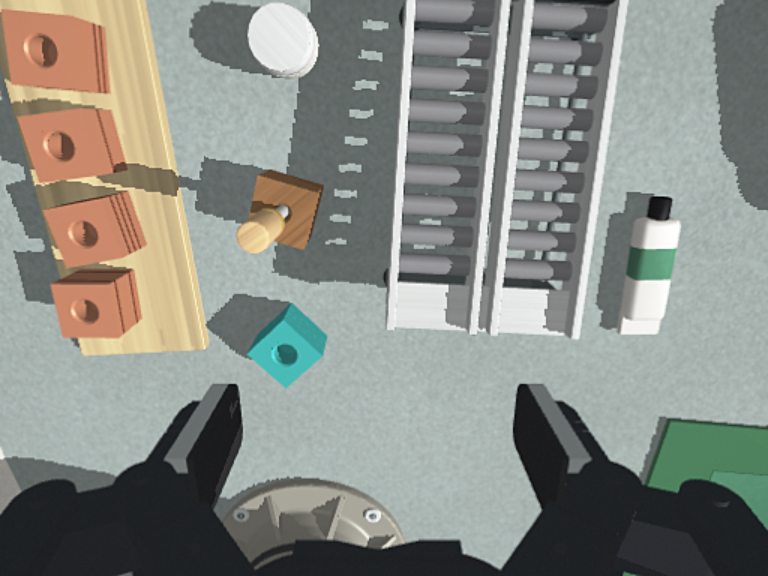

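The pin stands in its stand at (283,212). The rack's near corners are at (387,328) and (579,338). I'll fit the rack's pose from the rail tops numerically.

Run:
```python
from h import *
c=np.load("w12cal.npy",allow_pickle=True).item()
f=cv2.resize(cv2.imread("pics/w12.png"),(1024,768),interpolation=cv2.INTER_CUBIC);g=cv2.cvtColor(f,cv2.COLOR_BGR2HSV)
N=np.array([(387,328),(475,333),(493,334),(579,338)])*4/3;F=np.array([(412,0),(501,0),(524,0),(624,0)])*4/3
obs=[]
for k in range(4):
    for v in range(20,360,4):
        t=(N[k,1]-v)/(N[k,1]-F[k,1]);u0=N[k,0]+(F[k,0]-N[k,0])*t
        w=g[v,int(u0)-20:int(u0)+24];b=(w[:,2]>205)&(w[:,1]<25)
        n,l,st,ce=cv2.connectedComponentsWithStats(b.astype(np.uint8)[None])
        r=[(s[0],s[2]) for s in st[1:] if 6<=s[2]<=22]
        if r:
            r=min(r,key=lambda q:abs(q[0]+q[1]/2-22)); obs.append((k,int(u0)-20+r[0],int(u0)-20+r[0]+r[1],v))
obs=np.array(obs);print([(k,np.round(np.median((obs[obs[:,0]==k][:,2]-obs[obs[:,0]==k][:,1])),1),(obs[:,0]==k).sum()) for k in range(4)])
Y=[.09,.01,-.01,-.09]
def line(p,k):
    s=np.linspace(-.16,.14,31);a=p[2];y=Y[k]
    P=np.c_[p[0]+s*np.cos(a)-y*np.sin(a),p[1]+s*np.sin(a)+y*np.cos(a),.101-.122*(s+.086)+p[3]]
    return proj(c,P)*2
def res(p):
    r=[]
    for k in range(4):
        q=line(p,k);o=obs[obs[:,0]==k];
        ui=np.interp(o[:,3],q[::-1,1] if q[0,1]>q[-1,1] else q[:,1],q[::-1,0] if q[0,1]>q[-1,1] else q[:,0])
        r+=list(ui-(o[:,1]+o[:,2]-1)/2)
    q=line(p,0)[0],line(p,3)[0]
    r+=list((np.array([q[0][1]-328*4/3,q[1][1]-338*4/3]))*5)+[p[3]*3000]
    return np.array(r)
s=least_squares(res,[.565,-.207,-.05,0],loss="soft_l1");r=res(s.x);print(s.x,np.round([np.median(r[:-3][obs[:,0]==k]) for k in range(4)],1),np.round(r[-3:]/5,1),np.abs(r).mean())
x,y,a,_=s.x
for n,yy in(("L",.05),("R",-.05)):
    print(n,"in",x-.086*np.cos(a)-yy*np.sin(a),y-.086*np.sin(a)+yy*np.cos(a),"deg",np.degrees(a))
```

```text
[(0, np.float64(10.0), np.int64(85)), (1, np.float64(10.0), np.int64(85)), (2, np.float64(10.0), np.int64(85)), (3, np.float64(11.0), np.int64(85))]
[ 5.67494067e-01 -2.07254960e-01 -5.39022003e-02  4.56764501e-04] [-0.   0.1  0.  -0.1] [ 0.4 -0.6  0.3] 0.28429667965702976
L in 0.48431277599546024 -0.1526942334955093 deg -3.088368583959491
R in 0.47892516575239047 -0.2525489963056466 deg -3.088368583959491
```

Call:
{"op": "move_arm", "data": {"steps": [-0.31, 0.92, -1, 0, 0, 0, -0.31, 0.92, -1, 0, 0, 0, -0.31, 0.92, -1, 0, 0, 0, -0.31, 0.92, -1, 0, 0, 0, -0.31, 0.92, 0, 0, 0, 0]}}

```text
t: 27.12
eef_pos: [0.4676, 0.0413, 0.2721]
tcp_rot: [[1.0, 0.001, -0.004], [0.001, -1.0, 0.0], [-0.004, -0.0, -1.0]]
contact_force: [0.9, 0.9, 0.1]
gripper_width: 0.0856
grip_force: 0.0
```

Call:
{"op": "move_arm", "data": {"steps": [-0.31, 0.92, 0, 0, 0, 0, -0.31, 0.92, 0, 0, 0, 0, -0.31, 0.92, -1, 0, 0, 0, -0.31, 0.92, -1, 0, 0, 0, -0.3, 0.92, -1, 0, 0, 0]}}

```text
t: 27.75
eef_pos: [0.4224, 0.1794, 0.1835]
tcp_rot: [[1.0, 0.001, 0.0], [0.001, -1.0, 0.0], [0.0, -0.0, -1.0]]
contact_force: [0.1, 0.1, -0.9]
gripper_width: 0.0857
grip_force: 0.0
```

Call:
{"op": "move_arm", "data": {"steps": [-0.3, 0.92, 0, 0, 0, 0, 0, 0, 0, 0, 0, 0, 0, 0, 0, 0, 0, 0]}}

```text
t: 28.12
eef_pos: [0.4141, 0.2057, 0.1844]
tcp_rot: [[1.0, 0.0, -0.0], [0.0, -1.0, -0.0], [-0.0, 0.0, -1.0]]
contact_force: [0.4, 0.3, -0.2]
gripper_width: 0.0855
grip_force: 0.0
```

```bash
python3 b.py w13
```

```text
28.175 [0.41434788 0.205379   0.18443522] [ 9.99999905e-01 -4.36708425e-04 -5.30527638e-06] [ 0.89897347 -0.4493249   0.34350089]
tip [[378.92201084 275.07379505]]
([414.1, 208.2], [60.2, 59.8], -0.8, [([414.3, 207.6], 30.4)])
([496.5, 193.7], [60.2, 60.1], 10.6, [([496.4, 193.5], 30.0)])
```

Call:
{"op": "move_arm", "data": {"steps": [0, 0.08, -1, 0, 0, 0, 0, 0, -1, 0, 0, 0, 0, 0, -1, 0, 0, 0, 0, 0, -1, 0, 0, 0, 0, 0, -1, 0, 0, 0]}}

```text
t: 28.8
eef_pos: [0.4148, 0.2074, 0.0337]
tcp_rot: [[1.0, -0.002, 0.0], [-0.002, -1.0, -0.0], [0.0, 0.0, -1.0]]
contact_force: [1.6, -0.3, 0.1]
gripper_width: 0.0859
grip_force: 0.0
```

Call:
{"op": "move_arm", "data": {"steps": [0, 0, -0.08, 0, 0, 0, 0, 0, 0, 0, 0, 0]}}

```text
t: 29.05
eef_pos: [0.4147, 0.2083, 0.0328]
tcp_rot: [[1.0, -0.0, 0.0], [-0.0, -1.0, 0.0], [0.0, -0.0, -1.0]]
contact_force: [1.1, 0.1, 0.1]
gripper_width: 0.0852
grip_force: 0.0
```

Call:
{"op": "move_arm", "data": {"steps": [0, 0, 0, 0, 0, 0, 0, 0, 0, 0, 0, 0, 0, 0, 0, 0, 0, 0, 0, 0, 0, 0, 0, 0], "jaw": 0, "squeeze": 50}}

```text
t: 29.55
eef_pos: [0.4149, 0.2084, 0.0332]
tcp_rot: [[1.0, -0.001, 0.002], [-0.001, -1.0, 0.0], [0.002, -0.0, -1.0]]
contact_force: [-1.5, -1.8, 13.6]
gripper_width: 0.0593
grip_force: 51.6
```

Call:
{"op": "move_arm", "data": {"steps": [0, 0, 0.5, 0, 0, 0, 0, 0, 1, 0, 0, 0, 0, 0, 1, 0, 0, 0, 0, 0, 1, 0, 0, 0, 0, 0, 1, 0, 0, 0]}}

```text
t: 30.18
eef_pos: [0.4138, 0.2083, 0.169]
tcp_rot: [[1.0, 0.0, 0.0], [0.0, -1.0, 0.0], [0.0, -0.0, -1.0]]
contact_force: [-0.0, -0.9, -4.7]
gripper_width: 0.0593
grip_force: 56.5
```

Call:
{"op": "move_arm", "data": {"steps": [0, 0, 1, 0, 0, 0, 0, 0, 0.5, 0, 0, -0.069, 0.14, -0.96, 0, 0, 0, 0, 0.14, -0.96, 0, 0, 0, 0, 0.14, -0.96, 0, 0, 0, 0]}}

```text
t: 30.8
eef_pos: [0.4264, 0.121, 0.212]
tcp_rot: [[0.998, -0.056, -0.0], [-0.056, -0.998, -0.0], [-0.0, 0.0, -1.0]]
contact_force: [0.7, -0.7, -3.6]
gripper_width: 0.0593
grip_force: 56.9
```

Call:
{"op": "move_arm", "data": {"steps": [0.14, -0.96, 0, 0, 0, 0, 0.14, -0.96, 0, 0, 0, 0, 0.14, -0.96, 0, 0, 0, 0, 0.14, -0.96, 0, 0, 0, 0, 0.14, -0.96, 0, 0, 0, 0]}}

```text
t: 31.42
eef_pos: [0.4474, -0.0229, 0.212]
tcp_rot: [[0.998, -0.056, -0.001], [-0.056, -0.998, 0.0], [-0.001, -0.0, -1.0]]
contact_force: [0.4, 0.0, -4.2]
gripper_width: 0.0595
grip_force: 56.9
```

Call:
{"op": "move_arm", "data": {"steps": [0.14, -0.96, 0, 0, 0, 0, 0.14, -0.96, 0, 0, 0, 0, 0.14, -0.96, 0, 0, 0, 0, 0.14, -0.96, 0, 0, 0, 0, 0.14, -0.96, 0, 0, 0, 0]}}

```text
t: 32.05
eef_pos: [0.4685, -0.1668, 0.2119]
tcp_rot: [[0.998, -0.056, -0.001], [-0.056, -0.998, 0.0], [-0.001, -0.0, -1.0]]
contact_force: [0.5, 0.6, -3.8]
gripper_width: 0.0592
grip_force: 56.9
```

Call:
{"op": "move_arm", "data": {"steps": [0.14, -0.96, 0, 0, 0, 0, 0.14, -0.96, 0, 0, 0, 0, 0.14, -0.96, 0, 0, 0, 0, 0, 0, 0, 0.008, 0.156, 0, 0, 0, 0, 0, 0, 0]}}

```text
t: 32.67
eef_pos: [0.4823, -0.2519, 0.2113]
tcp_rot: [[0.991, -0.055, -0.123], [-0.054, -0.998, 0.008], [-0.124, -0.001, -0.992]]
contact_force: [1.1, 0.7, -4.4]
gripper_width: 0.0594
grip_force: 56.8
```

Call:
{"op": "move_arm", "data": {"steps": [0, 0, 0, 0, 0, 0, 0, 0, 0, 0, 0, 0]}}

```text
t: 32.92
eef_pos: [0.4809, -0.2523, 0.2122]
tcp_rot: [[0.991, -0.055, -0.121], [-0.054, -0.999, 0.006], [-0.121, 0.001, -0.993]]
contact_force: [0.4, 0.1, -4.5]
gripper_width: 0.0592
grip_force: 56.8
```

Run:
```python
from h import *
c,f=snap("wrist","w14");np.save("w14cal.npy",c,allow_pickle=True)
s=sensors.sense();print(s["t"],s["eef_pos"],s["tcp_rot"],s["gripper_width"],s["contact_force"])
```

```text
32.975 [ 0.48096217 -0.2523874   0.21231025] [[ 9.91107599e-01 -5.46264967e-02 -1.21332901e-01]
 [-5.42974463e-02 -9.98506664e-01  6.01905413e-03]
 [-1.21480510e-01  6.22536411e-04 -9.92593622e-01]] 0.05965986325010504 [-0.13405551 -0.66701058 -4.32228868]
```

View pics/w14.png

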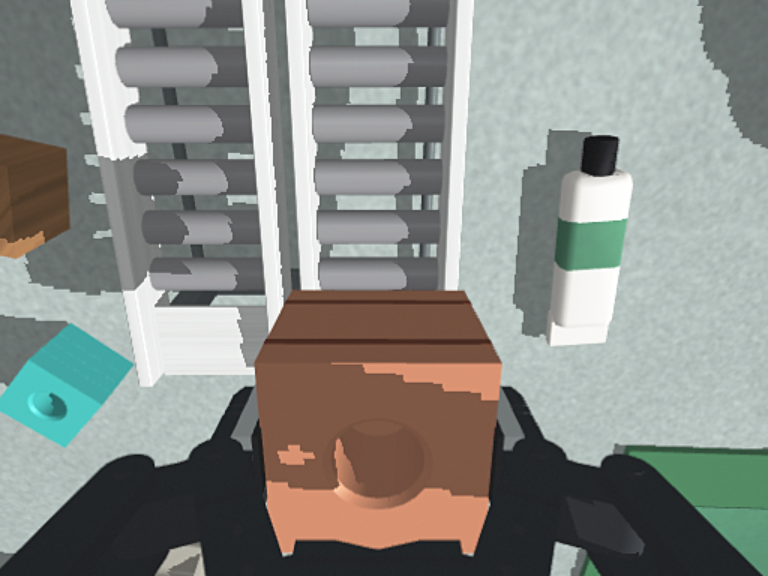

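The held piece is centred over the right lane and square to it, bore up. Lowering it now.

Call:
{"op": "move_arm", "data": {"steps": [0, 0, -1, 0, 0, 0, 0, 0, -1, 0, 0, 0, 0, 0, -1, 0, 0, 0, 0, 0, -0.4, 0, 0, 0, 0, 0, 0, 0, 0, 0]}}

```text
t: 33.6
eef_pos: [0.4812, -0.2524, 0.1101]
tcp_rot: [[0.991, -0.054, -0.123], [-0.054, -0.999, 0.007], [-0.123, 0.0, -0.992]]
contact_force: [-0.1, 0.8, -3.7]
gripper_width: 0.0598
grip_force: 56.5
```

Call:
{"op": "move_arm", "data": {"steps": [0, 0, -0.12, 0, 0, 0, 0, 0, 0, 0, 0, 0]}}

```text
t: 33.85
eef_pos: [0.4817, -0.2526, 0.1071]
tcp_rot: [[0.991, -0.054, -0.121], [-0.054, -0.999, 0.006], [-0.121, 0.001, -0.993]]
contact_force: [-0.1, 0.8, -3.7]
gripper_width: 0.0598
grip_force: 56.6
```

Call:
{"op": "move_arm", "data": {"steps": [0, 0, -0.08, 0, 0, 0, 0, 0, 0, 0, 0, 0]}}

```text
t: 34.1
eef_pos: [0.4814, -0.2525, 0.1042]
tcp_rot: [[0.991, -0.054, -0.122], [-0.054, -0.999, 0.006], [-0.122, 0.0, -0.992]]
contact_force: [-0.1, -0.3, -3.8]
gripper_width: 0.0592
grip_force: 56.6
```

Call:
{"op": "move_arm", "data": {"steps": [0, 0, -0.06, 0, 0, 0, 0, 0, 0, 0, 0, 0]}}

```text
t: 34.35
eef_pos: [0.4814, -0.2524, 0.1022]
tcp_rot: [[0.991, -0.054, -0.122], [-0.054, -0.999, 0.006], [-0.123, 0.0, -0.992]]
contact_force: [-0.4, 0.5, -4.3]
gripper_width: 0.0595
grip_force: 56.6
```

Call:
{"op": "move_arm", "data": {"steps": [0, 0, -0.04, 0, 0, 0, 0, 0, 0, 0, 0, 0]}}

```text
t: 34.6
eef_pos: [0.4814, -0.2525, 0.101]
tcp_rot: [[0.991, -0.054, -0.122], [-0.054, -0.999, 0.006], [-0.122, 0.0, -0.992]]
contact_force: [-0.4, 0.3, -3.9]
gripper_width: 0.0595
grip_force: 56.6
```

Call:
{"op": "move_arm", "data": {"steps": [0, 0, -0.03, 0, 0, 0, 0, 0, 0, 0, 0, 0]}}

```text
t: 34.85
eef_pos: [0.4814, -0.2524, 0.1001]
tcp_rot: [[0.991, -0.054, -0.122], [-0.054, -0.999, 0.006], [-0.122, 0.0, -0.992]]
contact_force: [0.2, 0.3, -4.8]
gripper_width: 0.0592
grip_force: 56.6
```

Call:
{"op": "move_arm", "data": {"steps": [0, 0, -0.03, 0, 0, 0, 0, 0, 0, 0, 0, 0]}}

```text
t: 35.1
eef_pos: [0.4819, -0.2525, 0.0996]
tcp_rot: [[0.991, -0.054, -0.121], [-0.054, -0.999, 0.006], [-0.122, 0.001, -0.993]]
contact_force: [1.4, 0.3, 1.4]
gripper_width: 0.0593
grip_force: 57.3
```

Call:
{"op": "move_arm", "data": {"steps": [0, 0, -0.03, 0, 0, 0, 0, 0, 0, 0, 0, 0]}}

```text
t: 35.35
eef_pos: [0.4827, -0.2525, 0.0995]
tcp_rot: [[0.991, -0.054, -0.12], [-0.054, -0.999, 0.006], [-0.12, 0.001, -0.993]]
contact_force: [1.6, 2.0, 11.5]
gripper_width: 0.0595
grip_force: 58.7
```

Call:
{"op": "move_arm", "data": {"steps": [0, 0, 0, 0, 0, 0, 0, 0, 0, 0, 0, 0, 0, 0, 0, 0, 0, 0, 0, 0, 0, 0, 0, 0, 0, 0, 0, 0, 0, 0], "jaw": 1}}

```text
t: 35.98
eef_pos: [0.4814, -0.2524, 0.0984]
tcp_rot: [[0.991, -0.054, -0.122], [-0.054, -0.999, 0.006], [-0.122, 0.0, -0.992]]
contact_force: [0.9, 1.5, -0.4]
gripper_width: 0.0851
grip_force: 0.0
```

Call:
{"op": "move_arm", "data": {"steps": [0, 0, 0, 0, 0, 0, 0, 0, 0, 0, 0, 0, 0, 0, 0, 0, 0, 0, 0, 0, 0, 0, 0, 0, 0, 0, 0, 0, 0, 0]}}

```text
t: 36.6
eef_pos: [0.4814, -0.2524, 0.0984]
tcp_rot: [[0.991, -0.054, -0.122], [-0.054, -0.999, 0.006], [-0.122, 0.0, -0.992]]
contact_force: [0.5, 0.7, -0.3]
gripper_width: 0.0855
grip_force: 0.0
```

Call:
{"op": "move_arm", "data": {"steps": [0, 0, 0.6, 0, 0, 0, 0, 0, 1, 0, 0, 0, 0, 0, 1, 0, 0, 0, 0, 0, 1, 0, 0, 0, 0, 0, 1, -0.008, -0.156, 0]}}

```text
t: 37.22
eef_pos: [0.483, -0.2519, 0.2383]
tcp_rot: [[0.999, -0.052, 0.003], [-0.052, -0.999, 0.0], [0.003, -0.001, -1.0]]
contact_force: [0.4, -0.3, -1.0]
gripper_width: 0.0854
grip_force: 0.0
```

```bash
cat > tot.py <<'E'
from h import *
import sys
for n in sys.argv[1:]:
    c,f=snap(n,"t_"+n)
    print(n,[(np.round(d["at"],3).tolist(),round(d["conf"],2)) for d in finder.look_for(n,"totem_c")])
s=sensors.sense();print(s["t"],s["eef_pos"])
E
python3 tot.py top side
```

```text
top [([0.644, 0.36, 0.054], 0.95), ([0.665, -0.262, 0.115], 0.85), ([0.658, 0.194, 0.073], 0.84), ([0.494, 0.191, 0.067], 0.65), ([0.573, 0.193, 0.071], 0.6), ([0.354, 0.008, 0.055], 0.56)]
side [([0.671, -0.242, 0.11], 0.89), ([0.655, 0.217, 0.067], 0.89), ([0.493, 0.212, 0.073], 0.79), ([0.639, 0.376, 0.049], 0.79), ([0.356, 0.018, 0.044], 0.68), ([0.575, 0.214, 0.071], 0.63)]
37.425 [ 0.48118264 -0.25276353  0.23793953]
```

A has run to the stop. Next is B.

Call:
{"op": "move_arm", "data": {"steps": [0.034, 0.99, 0, 0, 0, 0.15, 0.034, 0.99, 0, 0, 0, 0.154, 0.034, 0.99, 0, 0, 0, 0, 0.034, 0.99, 0, 0, 0, 0, 0.034, 0.99, 0, 0, 0, 0]}}

```text
t: 38.05
eef_pos: [0.4864, -0.1027, 0.2359]
tcp_rot: [[0.983, 0.184, -0.002], [0.184, -0.983, 0.001], [-0.002, -0.001, -1.0]]
contact_force: [0.3, 0.3, -0.5]
gripper_width: 0.0853
grip_force: 0.0
```

Call:
{"op": "move_arm", "data": {"steps": [0.034, 0.99, 0, 0, 0, 0, 0.034, 0.99, 0, 0, 0, 0, 0.034, 0.99, 0, 0, 0, 0, 0.034, 0.99, 0, 0, 0, 0, 0.034, 0.99, 0, 0, 0, 0]}}

```text
t: 38.67
eef_pos: [0.4914, 0.0458, 0.2359]
tcp_rot: [[0.983, 0.184, -0.002], [0.184, -0.983, -0.0], [-0.002, -0.0, -1.0]]
contact_force: [0.3, -0.1, 0.4]
gripper_width: 0.0857
grip_force: 0.0
```

Call:
{"op": "move_arm", "data": {"steps": [0.034, 0.99, 0, 0, 0, 0, 0.034, 0.99, 0, 0, 0, 0, 0.034, 0.99, 0, 0, 0, 0, 0.034, 0.99, -0.8, 0, 0, 0, 0.034, 0.99, -1, 0, 0, 0]}}

```text
t: 39.3
eef_pos: [0.4969, 0.1942, 0.1816]
tcp_rot: [[0.983, 0.184, -0.001], [0.184, -0.983, -0.0], [-0.001, 0.0, -1.0]]
contact_force: [1.1, -1.0, -0.5]
gripper_width: 0.0851
grip_force: 0.0
```

Call:
{"op": "move_arm", "data": {"steps": [0, 0, 0, 0, 0, 0, 0, 0, 0, 0, 0, 0, 0, 0, 0, 0, 0, 0]}}

```text
t: 39.67
eef_pos: [0.4972, 0.1924, 0.1829]
tcp_rot: [[0.983, 0.182, 0.0], [0.182, -0.983, -0.0], [0.0, 0.0, -1.0]]
contact_force: [0.4, -0.4, 0.1]
gripper_width: 0.0855
grip_force: 0.0
```

```bash
python3 b.py w15
```

```text
39.725 [0.49717513 0.1923923  0.18296751] [9.83219513e-01 1.82425000e-01 7.13059848e-04] [ 0.71604098 -0.92376157 -0.96908305]
tip [[378.16440798 275.73190524]]
([480.5, 162.4], [59.8, 59.9], 10.3, [([480.5, 161.9], 30.1)])
([579.6, 200.0], [60.3, 60.1], 6.7, [([579.3, 199.4], 29.9)])
```

B has been knocked to (0.4805, 0.162), yaw 10.3°, still on the board. I'll follow it.

Call:
{"op": "move_arm", "data": {"steps": [-0.56, -1, 0, 0, 0, 0, 0, 0, -0.5, 0, 0, 0, 0, 0, 0, 0, 0, 0]}}

```text
t: 40.1
eef_pos: [0.4798, 0.1626, 0.167]
tcp_rot: [[0.983, 0.183, -0.001], [0.183, -0.983, -0.0], [-0.001, 0.0, -1.0]]
contact_force: [-0.3, 0.2, 0.3]
gripper_width: 0.0857
grip_force: 0.0
```

```bash
python3 b.py w16
```

```text
40.15 [0.4801051  0.16324007 0.16743636] [ 9.83031146e-01  1.83438673e-01 -1.38079033e-04] [-0.01253318  0.41801558  0.96570131]
tip [[377.23523108 275.1695588 ]]
([480.5, 162.5], [59.7, 60.1], 10.3, [([480.6, 161.8], 29.9)])
([579.6, 200.1], [60.1, 60.2], 6.8, [([579.4, 199.6], 29.8)])
```

Call:
{"op": "move_arm", "data": {"steps": [0.01, -0.02, -1, 0, 0, 0, 0, 0, -1, 0, 0, 0, 0, 0, -1, 0, 0, 0, 0, 0, -1, 0, 0, 0, 0, 0, -0.49, 0, 0, 0]}}

```text
t: 40.78
eef_pos: [0.4801, 0.163, 0.0316]
tcp_rot: [[0.983, 0.184, -0.001], [0.184, -0.983, 0.0], [-0.001, -0.0, -1.0]]
contact_force: [0.3, 0.3, 2.0]
gripper_width: 0.0859
grip_force: 0.0
```

Call:
{"op": "move_arm", "data": {"steps": [0, 0, 0, 0, 0, 0, 0, 0, 0, 0, 0, 0]}}

```text
t: 41.02
eef_pos: [0.4809, 0.1629, 0.0337]
tcp_rot: [[0.983, 0.184, 0.001], [0.184, -0.983, 0.0], [0.001, -0.0, -1.0]]
contact_force: [1.1, -0.0, -0.1]
gripper_width: 0.0857
grip_force: 0.0
```

Call:
{"op": "move_arm", "data": {"steps": [0, 0, 0, 0, 0, 0, 0, 0, 0, 0, 0, 0, 0, 0, 0, 0, 0, 0, 0, 0, 0, 0, 0, 0], "jaw": 0}}

```text
t: 41.52
eef_pos: [0.4808, 0.1624, 0.0336]
tcp_rot: [[0.983, 0.183, 0.001], [0.183, -0.983, -0.0], [0.001, 0.0, -1.0]]
contact_force: [-1.6, -1.3, 10.6]
gripper_width: 0.0593
grip_force: 52.2
```

Call:
{"op": "move_arm", "data": {"steps": [0, 0, 0.5, 0, 0, 0, 0, 0, 1, 0, 0, 0, 0, 0, 1, 0, 0, 0, 0, 0, 1, 0, 0, 0, 0, 0, 1, 0, 0, 0]}}

```text
t: 42.15
eef_pos: [0.4798, 0.1624, 0.1695]
tcp_rot: [[0.983, 0.184, 0.0], [0.184, -0.983, 0.0], [0.0, -0.0, -1.0]]
contact_force: [0.3, -0.9, -4.7]
gripper_width: 0.0591
grip_force: 56.2
```

Call:
{"op": "move_arm", "data": {"steps": [0, 0, 1, 0, 0, 0, 0, 0, 0.6, 0, 0, -0.1, 0, -0.99, 0, 0, 0, -0.1, 0, -0.99, 0, 0, 0, -0.104, 0, -0.99, 0, 0, 0, 0]}}

```text
t: 42.78
eef_pos: [0.4797, 0.0726, 0.2165]
tcp_rot: [[0.998, -0.055, 0.0], [-0.055, -0.998, 0.0], [0.0, -0.0, -1.0]]
contact_force: [0.2, -0.1, -4.4]
gripper_width: 0.0593
grip_force: 56.6
```

Call:
{"op": "move_arm", "data": {"steps": [0, -0.99, 0, 0, 0, 0, 0, -0.99, 0, 0, 0, 0, 0, -0.99, 0, 0, 0, 0, 0, -0.99, 0, 0, 0, 0, 0, -0.99, 0, 0, 0, 0]}}

```text
t: 43.4
eef_pos: [0.4798, -0.0759, 0.2165]
tcp_rot: [[0.999, -0.054, 0.0], [-0.054, -0.999, 0.0], [0.0, -0.0, -1.0]]
contact_force: [0.8, 1.3, -4.1]
gripper_width: 0.0593
grip_force: 56.6
```

Call:
{"op": "move_arm", "data": {"steps": [0, -0.99, 0, 0, 0, 0, 0, -0.99, 0, 0, 0, 0, 0, -0.99, 0, 0, 0, 0, 0, -0.99, 0, 0, 0, 0, 0, -0.99, 0, 0, 0, 0]}}

```text
t: 44.02
eef_pos: [0.4799, -0.2243, 0.2165]
tcp_rot: [[0.999, -0.054, 0.0], [-0.054, -0.999, 0.0], [0.0, -0.0, -1.0]]
contact_force: [0.2, 0.6, -3.3]
gripper_width: 0.0594
grip_force: 56.6
```

Call:
{"op": "move_arm", "data": {"steps": [0, -0.97, 0, 0, 0, 0, 0, 0, 0, 0.008, 0.156, 0, 0, 0, 0, 0, 0, 0, 0, 0, 0, 0, 0, 0]}}

```text
t: 44.52
eef_pos: [0.4801, -0.2522, 0.2159]
tcp_rot: [[0.991, -0.053, -0.121], [-0.053, -0.999, 0.007], [-0.121, -0.0, -0.993]]
contact_force: [-1.4, 0.3, -4.8]
gripper_width: 0.0591
grip_force: 56.5
```

Call:
{"op": "move_arm", "data": {"steps": [0, 0, -1, 0, 0, 0, 0, 0, -1, 0, 0, 0, 0, 0, -1, 0, 0, 0, 0, 0, -0.6, 0, 0, 0, 0, 0, 0, 0, 0, 0]}}

```text
t: 45.15
eef_pos: [0.4795, -0.2525, 0.1073]
tcp_rot: [[0.991, -0.054, -0.123], [-0.054, -0.999, 0.007], [-0.123, -0.0, -0.992]]
contact_force: [-0.5, -0.5, -3.8]
gripper_width: 0.0596
grip_force: 56.2
```

Call:
{"op": "move_arm", "data": {"steps": [0, 0, -0.16, 0, 0, 0, 0, 0, 0, 0, 0, 0, 0, 0, 0, 0, 0, 0]}}

```text
t: 45.52
eef_pos: [0.4805, -0.2529, 0.1035]
tcp_rot: [[0.991, -0.054, -0.121], [-0.054, -0.999, 0.006], [-0.122, 0.001, -0.993]]
contact_force: [-0.5, -0.1, -3.9]
gripper_width: 0.0594
grip_force: 56.4
```

Call:
{"op": "move_arm", "data": {"steps": [0, 0, -0.03, 0, 0, 0, 0, 0, 0, 0, 0, 0]}}

```text
t: 45.78
eef_pos: [0.4803, -0.2528, 0.1021]
tcp_rot: [[0.991, -0.054, -0.122], [-0.054, -0.999, 0.006], [-0.122, 0.0, -0.992]]
contact_force: [-0.1, -0.1, -4.2]
gripper_width: 0.0594
grip_force: 56.4
```

Call:
{"op": "move_arm", "data": {"steps": [0, 0, -0.04, 0, 0, 0, 0, 0, 0, 0, 0, 0]}}

```text
t: 46.02
eef_pos: [0.4802, -0.2527, 0.1007]
tcp_rot: [[0.991, -0.054, -0.122], [-0.054, -0.999, 0.006], [-0.123, 0.0, -0.992]]
contact_force: [0.1, -0.4, -3.8]
gripper_width: 0.0595
grip_force: 56.4
```

Call:
{"op": "move_arm", "data": {"steps": [0, 0, -0.03, 0, 0, 0, 0, 0, 0, 0, 0, 0]}}

```text
t: 46.28
eef_pos: [0.4807, -0.2528, 0.1002]
tcp_rot: [[0.991, -0.054, -0.121], [-0.054, -0.999, 0.006], [-0.122, 0.0, -0.993]]
contact_force: [0.8, -0.2, 1.2]
gripper_width: 0.0592
grip_force: 56.8
```

Call:
{"op": "move_arm", "data": {"steps": [0, 0, -0.03, 0, 0, 0, 0, 0, 0, 0, 0, 0]}}

```text
t: 46.52
eef_pos: [0.4814, -0.2528, 0.1]
tcp_rot: [[0.991, -0.054, -0.12], [-0.054, -0.999, 0.006], [-0.12, 0.001, -0.993]]
contact_force: [1.3, 1.2, 9.2]
gripper_width: 0.0592
grip_force: 58.3
```

Call:
{"op": "move_arm", "data": {"steps": [0, 0, 0, 0, 0, 0, 0, 0, 0, 0, 0, 0, 0, 0, 0, 0, 0, 0, 0, 0, 0, 0, 0, 0, 0, 0, 0, 0, 0, 0], "jaw": 1}}

```text
t: 47.15
eef_pos: [0.4802, -0.2527, 0.099]
tcp_rot: [[0.991, -0.054, -0.122], [-0.054, -0.999, 0.006], [-0.122, 0.0, -0.992]]
contact_force: [0.9, 0.3, -0.2]
gripper_width: 0.0852
grip_force: 0.0
```

Call:
{"op": "move_arm", "data": {"steps": [0, 0, 0, 0, 0, 0, 0, 0, 0, 0, 0, 0, 0, 0, 0, 0, 0, 0]}}

```text
t: 47.52
eef_pos: [0.4802, -0.2528, 0.099]
tcp_rot: [[0.991, -0.054, -0.122], [-0.054, -0.999, 0.006], [-0.122, 0.0, -0.992]]
contact_force: [-0.9, -0.1, 0.1]
gripper_width: 0.0855
grip_force: 0.0
```

Call:
{"op": "move_arm", "data": {"steps": [0, 0, 0.6, 0, 0, 0, 0, 0, 1, 0, 0, 0, 0, 0, 1, 0, 0, 0, 0, 0, 1, 0, 0, 0, 0, 0, 1, -0.008, -0.156, 0]}}

```text
t: 48.15
eef_pos: [0.4818, -0.2522, 0.2389]
tcp_rot: [[0.999, -0.052, 0.003], [-0.052, -0.999, 0.0], [0.003, -0.001, -1.0]]
contact_force: [0.1, -0.3, 0.1]
gripper_width: 0.0849
grip_force: 0.0
```

```bash
python3 tot.py top side
```

```text
top [([0.578, 0.195, 0.074], 0.89), ([0.61, -0.258, 0.12], 0.79), ([0.677, -0.261, 0.119], 0.77), ([0.642, 0.36, 0.054], 0.72), ([0.66, 0.195, 0.071], 0.69), ([0.352, 0.003, 0.055], 0.56)]
side [([0.607, -0.24, 0.114], 0.89), ([0.354, 0.019, 0.047], 0.79), ([0.574, 0.212, 0.072], 0.77), ([0.638, 0.373, 0.053], 0.71), ([0.652, 0.214, 0.07], 0.66), ([0.679, -0.235, 0.11], 0.55), ([0.491, 0.224, 0.018], 0.4)]
48.35 [ 0.47998946 -0.25307105  0.23856015]
```

Call:
{"op": "move_arm", "data": {"steps": [0.205, 0.94, 0, 0, 0, 0.11, 0.205, 0.94, 0, 0, 0, 0.11, 0.205, 0.94, 0, 0, 0, 0, 0.205, 0.94, 0, 0, 0, 0, 0.205, 0.94, 0, 0, 0, 0]}}

```text
t: 48.98
eef_pos: [0.5112, -0.1088, 0.2365]
tcp_rot: [[0.992, 0.123, -0.001], [0.123, -0.992, 0.001], [-0.001, -0.001, -1.0]]
contact_force: [0.6, -0.6, -0.2]
gripper_width: 0.0856
grip_force: 0.0
```

Call:
{"op": "move_arm", "data": {"steps": [0.205, 0.94, 0, 0, 0, 0, 0.205, 0.94, 0, 0, 0, 0, 0.205, 0.94, 0, 0, 0, 0, 0.205, 0.94, 0, 0, 0, 0, 0.205, 0.94, 0, 0, 0, 0]}}

```text
t: 49.6
eef_pos: [0.5414, 0.0323, 0.2366]
tcp_rot: [[0.992, 0.123, -0.001], [0.123, -0.992, 0.0], [-0.001, -0.001, -1.0]]
contact_force: [0.7, -0.4, 0.1]
gripper_width: 0.0853
grip_force: 0.0
```

Call:
{"op": "move_arm", "data": {"steps": [0.205, 0.94, 0, 0, 0, 0, 0.205, 0.94, 0, 0, 0, 0, 0.205, 0.94, 0, 0, 0, 0, 0.205, 0.94, -0.8, 0, 0, 0, 0.205, 0.94, -1, 0, 0, 0]}}

```text
t: 50.22
eef_pos: [0.572, 0.1733, 0.1824]
tcp_rot: [[0.992, 0.123, 0.0], [0.123, -0.992, 0.001], [0.0, -0.001, -1.0]]
contact_force: [0.4, 0.1, 0.3]
gripper_width: 0.0855
grip_force: 0.0
```

Call:
{"op": "move_arm", "data": {"steps": [0.205, 0.94, 0, 0, 0, 0, 0, 0, 0, 0, 0, 0, 0, 0, 0, 0, 0, 0]}}

```text
t: 50.6
eef_pos: [0.578, 0.1993, 0.1827]
tcp_rot: [[0.993, 0.121, -0.001], [0.121, -0.993, -0.0], [-0.001, -0.0, -1.0]]
contact_force: [0.8, -0.1, 0.1]
gripper_width: 0.0853
grip_force: 0.0
```

```bash
python3 b.py w17
```

```text
50.65 [0.57821578 0.19852906 0.18286344] [ 9.92823715e-01  1.19585974e-01 -5.16055720e-04] [0.52734027 0.60226877 0.43424669]
tip [[379.59118944 275.18549631]]
([579.0, 200.1], [59.6, 60.2], 6.9, [([579.0, 199.0], 30.2)])
([660.4, 199.0], [60.2, 60.3], -5.2, [([660.2, 198.6], 29.8)])
```

Call:
{"op": "move_arm", "data": {"steps": [0.03, 0.03, -1, 0, 0, 0, 0, 0, -1, 0, 0, 0, 0, 0, -1, 0, 0, 0, 0, 0, -1, 0, 0, 0, 0, 0, -1, 0, 0, 0]}}

```text
t: 51.28
eef_pos: [0.5796, 0.1985, 0.0324]
tcp_rot: [[0.993, 0.118, 0.0], [0.118, -0.993, -0.0], [0.0, 0.0, -1.0]]
contact_force: [-0.1, 0.3, 0.6]
gripper_width: 0.0854
grip_force: 0.0
```

Call:
{"op": "move_arm", "data": {"steps": [0, 0, 0, 0, 0, 0, 0, 0, 0, 0, 0, 0]}}

```text
t: 51.52
eef_pos: [0.5801, 0.1993, 0.0342]
tcp_rot: [[0.993, 0.118, 0.001], [0.118, -0.993, 0.0], [0.001, -0.0, -1.0]]
contact_force: [-0.3, 0.1, -0.1]
gripper_width: 0.0853
grip_force: 0.0
```

Call:
{"op": "move_arm", "data": {"steps": [0, 0, 0, 0, 0, 0, 0, 0, 0, 0, 0, 0, 0, 0, 0, 0, 0, 0, 0, 0, 0, 0, 0, 0], "jaw": 0}}

```text
t: 52.02
eef_pos: [0.5802, 0.1995, 0.0344]
tcp_rot: [[0.993, 0.118, 0.002], [0.118, -0.993, 0.0], [0.002, -0.0, -1.0]]
contact_force: [-3.1, -0.7, 10.0]
gripper_width: 0.0593
grip_force: 53.4
```

Call:
{"op": "move_arm", "data": {"steps": [0, 0, 0.5, 0, 0, 0, 0, 0, 1, 0, 0, 0, 0, 0, 1, 0, 0, 0, 0, 0, 1, 0, 0, 0, 0, 0, 1, 0, 0, 0]}}

```text
t: 52.65
eef_pos: [0.5793, 0.1993, 0.17]
tcp_rot: [[0.993, 0.119, 0.0], [0.119, -0.993, 0.0], [0.0, -0.0, -1.0]]
contact_force: [0.5, -1.2, -4.3]
gripper_width: 0.059
grip_force: 55.4
```

Call:
{"op": "move_arm", "data": {"steps": [0, 0, 1, 0, 0, 0, 0, 0, 1, 0, 0, 0, 0, 0, 0.5, 0, 0, -0.1, -0.258, -0.98, 0, 0, 0, -0.119, -0.258, -0.98, 0, 0, 0, 0]}}

```text
t: 53.28
eef_pos: [0.5634, 0.1402, 0.2441]
tcp_rot: [[0.999, -0.054, 0.001], [-0.054, -0.999, 0.0], [0.001, -0.0, -1.0]]
contact_force: [0.2, -0.4, -4.0]
gripper_width: 0.0595
grip_force: 55.8
```

Call:
{"op": "move_arm", "data": {"steps": [-0.258, -0.98, 0, 0, 0, 0, -0.258, -0.98, 0, 0, 0, 0, -0.258, -0.98, 0, 0, 0, 0, -0.258, -0.98, 0, 0, 0, 0, -0.258, -0.98, 0, 0, 0, 0]}}

```text
t: 53.9
eef_pos: [0.5247, -0.0072, 0.2439]
tcp_rot: [[0.999, -0.053, 0.001], [-0.053, -0.999, -0.0], [0.001, 0.0, -1.0]]
contact_force: [0.2, -0.1, -3.6]
gripper_width: 0.0593
grip_force: 55.8
```

Call:
{"op": "move_arm", "data": {"steps": [-0.258, -0.98, 0, 0, 0, 0, -0.258, -0.98, 0, 0, 0, 0, -0.258, -0.98, 0, 0, 0, 0, -0.258, -0.98, 0, 0, 0, 0, -0.258, -0.96, 0, 0, 0, 0]}}

```text
t: 54.52
eef_pos: [0.4861, -0.1535, 0.2439]
tcp_rot: [[0.999, -0.053, 0.001], [-0.053, -0.999, -0.0], [0.001, 0.0, -1.0]]
contact_force: [0.3, -0.3, -3.7]
gripper_width: 0.0595
grip_force: 55.8
```

Call:
{"op": "move_arm", "data": {"steps": [0, 0, 0, 0.008, 0.156, 0, 0, 0, 0, 0, 0, 0, 0, 0, 0, 0, 0, 0]}}

```text
t: 54.9
eef_pos: [0.4866, -0.1523, 0.2432]
tcp_rot: [[0.991, -0.052, -0.12], [-0.052, -0.999, 0.007], [-0.121, -0.0, -0.993]]
contact_force: [-0.1, 1.0, -3.7]
gripper_width: 0.0594
grip_force: 55.7
```

Call:
{"op": "move_arm", "data": {"steps": [0, 0, -1, 0, 0, 0, 0, 0, -1, 0, 0, 0, 0, 0, -1, 0, 0, 0, 0, 0, -1, 0, 0, 0, 0, 0, -0.5, 0, 0, 0]}}

```text
t: 55.52
eef_pos: [0.4859, -0.1525, 0.1073]
tcp_rot: [[0.991, -0.053, -0.122], [-0.053, -0.999, 0.007], [-0.122, -0.0, -0.992]]
contact_force: [-0.3, 0.1, -3.3]
gripper_width: 0.0595
grip_force: 55.6
```

Call:
{"op": "move_arm", "data": {"steps": [0, 0, -0.12, 0, 0, 0, 0, 0, 0, 0, 0, 0, 0, 0, 0, 0, 0, 0]}}

```text
t: 55.9
eef_pos: [0.4872, -0.153, 0.1053]
tcp_rot: [[0.991, -0.053, -0.121], [-0.053, -0.999, 0.006], [-0.121, 0.001, -0.993]]
contact_force: [-0.9, 0.5, -4.0]
gripper_width: 0.0591
grip_force: 55.6
```

Call:
{"op": "move_arm", "data": {"steps": [0, 0, -0.04, 0, 0, 0, 0, 0, 0, 0, 0, 0]}}

```text
t: 56.15
eef_pos: [0.4867, -0.1529, 0.1034]
tcp_rot: [[0.991, -0.053, -0.122], [-0.053, -0.999, 0.006], [-0.122, 0.0, -0.993]]
contact_force: [0.8, -0.2, -3.6]
gripper_width: 0.0594
grip_force: 55.6
```

Call:
{"op": "move_arm", "data": {"steps": [0, 0, -0.03, 0, 0, 0, 0, 0, 0, 0, 0, 0]}}

```text
t: 56.4
eef_pos: [0.4866, -0.1529, 0.1022]
tcp_rot: [[0.991, -0.053, -0.122], [-0.053, -0.999, 0.006], [-0.122, 0.0, -0.992]]
contact_force: [-0.2, 0.5, -4.4]
gripper_width: 0.0595
grip_force: 55.6
```

Call:
{"op": "move_arm", "data": {"steps": [0, 0, -0.04, 0, 0, 0, 0, 0, 0, 0, 0, 0]}}

```text
t: 56.65
eef_pos: [0.4866, -0.1528, 0.101]
tcp_rot: [[0.991, -0.053, -0.122], [-0.053, -0.999, 0.006], [-0.123, 0.0, -0.992]]
contact_force: [-0.3, 0.2, -3.6]
gripper_width: 0.0593
grip_force: 55.6
```

Call:
{"op": "move_arm", "data": {"steps": [0, 0, -0.03, 0, 0, 0, 0, 0, 0, 0, 0, 0]}}

```text
t: 56.9
eef_pos: [0.4874, -0.1529, 0.1007]
tcp_rot: [[0.991, -0.053, -0.121], [-0.053, -0.999, 0.006], [-0.121, 0.0, -0.993]]
contact_force: [1.3, 0.1, 4.6]
gripper_width: 0.0594
grip_force: 56.5
```

Call:
{"op": "move_arm", "data": {"steps": [0, 0, 0, 0, 0, 0, 0, 0, 0, 0, 0, 0, 0, 0, 0, 0, 0, 0, 0, 0, 0, 0, 0, 0, 0, 0, 0, 0, 0, 0], "jaw": 1}}

```text
t: 57.52
eef_pos: [0.4866, -0.1529, 0.1002]
tcp_rot: [[0.991, -0.053, -0.122], [-0.053, -0.999, 0.006], [-0.122, 0.0, -0.992]]
contact_force: [0.4, 0.4, 0.4]
gripper_width: 0.0852
grip_force: 0.0
```

Call:
{"op": "move_arm", "data": {"steps": [0, 0, 0, 0, 0, 0, 0, 0, 0, 0, 0, 0, 0, 0, 0, 0, 0, 0, 0, 0, 0, 0, 0, 0, 0, 0, 0, 0, 0, 0]}}

```text
t: 58.15
eef_pos: [0.4866, -0.1528, 0.1002]
tcp_rot: [[0.991, -0.053, -0.122], [-0.053, -0.999, 0.006], [-0.122, 0.0, -0.992]]
contact_force: [-0.9, 0.0, -1.1]
gripper_width: 0.0853
grip_force: 0.0
```

Call:
{"op": "move_arm", "data": {"steps": [0, 0, 0.6, 0, 0, 0, 0, 0, 1, 0, 0, 0, 0, 0, 1, 0, 0, 0, 0, 0, 1, 0, 0, 0, 0, 0, 1, -0.008, -0.156, 0]}}

```text
t: 58.78
eef_pos: [0.488, -0.1524, 0.24]
tcp_rot: [[0.999, -0.052, 0.003], [-0.052, -0.999, 0.001], [0.003, -0.001, -1.0]]
contact_force: [0.3, 0.5, 0.6]
gripper_width: 0.0853
grip_force: 0.0
```

```bash
python3 tot.py top side
```

```text
top [([0.688, -0.156, 0.111], 0.87), ([0.352, 0.005, 0.054], 0.73), ([0.692, -0.263, 0.118], 0.71), ([0.642, 0.361, 0.054], 0.66), ([0.656, 0.193, 0.072], 0.56)]
side [([0.658, 0.215, 0.072], 0.97), ([0.605, -0.237, 0.114], 0.92), ([0.354, 0.02, 0.043], 0.91), ([0.638, 0.374, 0.049], 0.88), ([0.675, -0.148, 0.108], 0.83), ([0.677, -0.24, 0.113], 0.8), ([0.51, 0.02, 0.051], 0.72), ([0.511, 0.219, 0.019], 0.44)]
58.975 [ 0.48648899 -0.15312753  0.23971814]
```

Call:
{"op": "move_arm", "data": {"steps": [0.48, 0.98, 0, 0, 0, -0.045, 0.48, 0.98, 0, 0, 0, 0, 0.48, 0.98, 0, 0, 0, 0, 0.48, 0.98, 0, 0, 0, 0, 0.48, 0.98, 0, 0, 0, 0]}}

```text
t: 59.6
eef_pos: [0.5589, -0.0047, 0.2374]
tcp_rot: [[0.996, -0.088, -0.003], [-0.088, -0.996, 0.0], [-0.003, -0.0, -1.0]]
contact_force: [-0.3, -1.2, -1.4]
gripper_width: 0.0854
grip_force: 0.0
```

Call:
{"op": "move_arm", "data": {"steps": [0.48, 0.98, 0, 0, 0, 0, 0.48, 0.98, 0, 0, 0, 0, 0.48, 0.98, 0, 0, 0, 0, 0.48, 0.98, 0, 0, 0, 0, 0.48, 0.98, 0, 0, 0, 0]}}

```text
t: 60.22
eef_pos: [0.6308, 0.1422, 0.2371]
tcp_rot: [[0.996, -0.088, -0.003], [-0.088, -0.996, -0.0], [-0.003, 0.001, -1.0]]
contact_force: [0.1, -0.0, -0.6]
gripper_width: 0.0852
grip_force: 0.0
```

Call:
{"op": "move_arm", "data": {"steps": [0.48, 0.98, -0.8, 0, 0, 0, 0.48, 0.95, -1, 0, 0, 0, 0, 0, 0, 0, 0, 0, 0, 0, 0, 0, 0, 0]}}

```text
t: 60.72
eef_pos: [0.6593, 0.1989, 0.1836]
tcp_rot: [[0.996, -0.088, -0.002], [-0.088, -0.996, -0.001], [-0.002, 0.001, -1.0]]
contact_force: [-0.1, 0.2, 0.6]
gripper_width: 0.0855
grip_force: 0.0
```

```bash
python3 b.py w18
```

```text
60.775 [0.65956722 0.19845769 0.18430577] [ 9.96015073e-01 -8.91841088e-02 -4.11019742e-04] [-0.15703256 -0.09239086 -0.14813458]
tip [[378.99409988 274.79718192]]
([660.5, 199.1], [59.6, 58.0], -5.1, [([640.1, 204.5], 5.7), ([652.7, 181.3], 3.9), ([664.8, 221.2], 4.4), ([672.2, 221.2], 4.4), ([674.6, 222.5], 3.4), ([661.5, 208.1], 27.9), ([660.1, 199.5], 31.4), ([674.3, 180.7], 4.2), ([677.4, 185.8], 3.4), ([677.7, 192.7], 3.6)])
```

Call:
{"op": "move_arm", "data": {"steps": [0.025, 0.02, -1, 0, 0, 0, 0, 0, -1, 0, 0, 0, 0, 0, -1, 0, 0, 0, 0, 0, -1, 0, 0, 0, 0, 0, -1, 0, 0, 0]}}

```text
t: 61.4
eef_pos: [0.6609, 0.1984, 0.0344]
tcp_rot: [[0.996, -0.09, 0.001], [-0.09, -0.996, -0.0], [0.001, 0.0, -1.0]]
contact_force: [0.3, -0.5, -0.2]
gripper_width: 0.0851
grip_force: 0.0
```

Call:
{"op": "move_arm", "data": {"steps": [0, 0, -0.04, 0, 0, 0, 0, 0, 0, 0, 0, 0]}}

```text
t: 61.65
eef_pos: [0.661, 0.1994, 0.0346]
tcp_rot: [[0.996, -0.089, 0.001], [-0.089, -0.996, 0.0], [0.001, -0.0, -1.0]]
contact_force: [1.0, 1.3, 0.5]
gripper_width: 0.0853
grip_force: 0.0
```

Call:
{"op": "move_arm", "data": {"steps": [0, 0, 0, 0, 0, 0, 0, 0, 0, 0, 0, 0, 0, 0, 0, 0, 0, 0, 0, 0, 0, 0, 0, 0], "jaw": 0}}

```text
t: 62.15
eef_pos: [0.661, 0.1997, 0.0346]
tcp_rot: [[0.996, -0.089, 0.002], [-0.089, -0.996, 0.0], [0.002, -0.0, -1.0]]
contact_force: [-1.7, -2.6, 9.9]
gripper_width: 0.0593
grip_force: 53.8
```

Call:
{"op": "move_arm", "data": {"steps": [0, 0, 0.5, 0, 0, 0, 0, 0, 1, 0, 0, 0, 0, 0, 1, 0, 0, 0, 0, 0, 1, 0, 0, 0, 0, 0, 1, 0, 0, 0]}}

```text
t: 62.78
eef_pos: [0.66, 0.1997, 0.17]
tcp_rot: [[0.996, -0.088, 0.001], [-0.088, -0.996, 0.0], [0.0, -0.0, -1.0]]
contact_force: [-0.7, -0.6, -2.9]
gripper_width: 0.0596
grip_force: 55.2
```

Call:
{"op": "move_arm", "data": {"steps": [0, 0, 1, 0, 0, 0, 0, 0, 1, 0, 0, 0, 0, 0, 0.5, 0, 0, 0.045, -0.374, -0.94, 0, 0, 0, 0, -0.374, -0.94, 0, 0, 0, 0]}}

```text
t: 63.4
eef_pos: [0.6372, 0.1429, 0.2441]
tcp_rot: [[0.999, -0.052, 0.001], [-0.052, -0.999, 0.0], [0.001, -0.0, -1.0]]
contact_force: [0.2, -0.3, -3.2]
gripper_width: 0.0596
grip_force: 55.7
```

Call:
{"op": "move_arm", "data": {"steps": [-0.374, -0.94, 0, 0, 0, 0, -0.374, -0.94, 0, 0, 0, 0, -0.374, -0.94, 0, 0, 0, 0, -0.374, -0.94, 0, 0, 0, 0, -0.374, -0.94, 0, 0, 0, 0]}}

```text
t: 64.03
eef_pos: [0.581, 0.0015, 0.244]
tcp_rot: [[0.999, -0.053, 0.001], [-0.053, -0.999, -0.0], [0.001, 0.0, -1.0]]
contact_force: [0.7, -0.2, -3.2]
gripper_width: 0.0599
grip_force: 55.7
```

Call:
{"op": "move_arm", "data": {"steps": [-0.374, -0.94, 0, 0, 0, 0, -0.374, -0.94, 0, 0, 0, 0, -0.374, -0.94, 0, 0, 0, 0, -0.374, -0.94, 0, 0, 0, 0, -0.374, -0.94, 0, 0, 0, 0]}}

```text
t: 64.65
eef_pos: [0.525, -0.1394, 0.244]
tcp_rot: [[0.999, -0.053, 0.001], [-0.053, -0.999, -0.0], [0.001, 0.0, -1.0]]
contact_force: [0.5, 0.1, -2.3]
gripper_width: 0.0595
grip_force: 55.7
```

Call:
{"op": "move_arm", "data": {"steps": [-0.374, -0.94, 0, 0, 0, 0, -0.374, -0.94, 0, 0, 0, 0, -0.374, -0.94, 0, 0, 0, 0, -0.374, -0.97, 0, 0, 0, 0, 0, 0, 0, 0.008, 0.156, 0]}}

```text
t: 65.28
eef_pos: [0.478, -0.2556, 0.2446]
tcp_rot: [[0.991, -0.059, -0.124], [-0.059, -0.998, 0.005], [-0.124, 0.003, -0.992]]
contact_force: [0.2, 1.2, -3.7]
gripper_width: 0.0596
grip_force: 55.5
```

Call:
{"op": "move_arm", "data": {"steps": [0, 0, 0, 0, 0, 0, 0, 0, 0, 0, 0, 0]}}

```text
t: 65.53
eef_pos: [0.4808, -0.2518, 0.2432]
tcp_rot: [[0.991, -0.052, -0.12], [-0.052, -0.999, 0.006], [-0.121, -0.0, -0.993]]
contact_force: [-0.3, -0.4, -3.4]
gripper_width: 0.0594
grip_force: 55.5
```

Call:
{"op": "move_arm", "data": {"steps": [0, 0, -1, 0, 0, 0, 0, 0, -1, 0, 0, 0, 0, 0, -1, 0, 0, 0, 0, 0, -1, 0, 0, 0, 0, 0, -0.5, 0, 0, 0]}}

```text
t: 66.15
eef_pos: [0.4799, -0.2521, 0.1072]
tcp_rot: [[0.991, -0.053, -0.122], [-0.053, -0.999, 0.007], [-0.122, -0.0, -0.992]]
contact_force: [-0.4, -0.0, -2.2]
gripper_width: 0.0594
grip_force: 55.4
```

Call:
{"op": "move_arm", "data": {"steps": [0, 0, -0.12, 0, 0, 0, 0, 0, 0, 0, 0, 0, 0, 0, 0, 0, 0, 0]}}

```text
t: 66.53
eef_pos: [0.4812, -0.2527, 0.1054]
tcp_rot: [[0.991, -0.053, -0.121], [-0.053, -0.999, 0.006], [-0.121, 0.001, -0.993]]
contact_force: [0.1, -0.3, -3.2]
gripper_width: 0.0592
grip_force: 55.4
```

Call:
{"op": "move_arm", "data": {"steps": [0, 0, -0.05, 0, 0, 0, 0, 0, 0, 0, 0, 0]}}

```text
t: 66.78
eef_pos: [0.4807, -0.2525, 0.103]
tcp_rot: [[0.991, -0.053, -0.122], [-0.053, -0.999, 0.006], [-0.122, 0.0, -0.993]]
contact_force: [0.2, -0.7, -2.6]
gripper_width: 0.0595
grip_force: 55.4
```

Call:
{"op": "move_arm", "data": {"steps": [0, 0, -0.03, 0, 0, 0, 0, 0, 0, 0, 0, 0]}}

```text
t: 67.03
eef_pos: [0.4806, -0.2524, 0.1019]
tcp_rot: [[0.991, -0.053, -0.122], [-0.053, -0.999, 0.006], [-0.122, 0.0, -0.992]]
contact_force: [0.4, -0.3, -3.8]
gripper_width: 0.0593
grip_force: 55.4
```

Call:
{"op": "move_arm", "data": {"steps": [0, 0, -0.03, 0, 0, 0, 0, 0, 0, 0, 0, 0]}}

```text
t: 67.28
eef_pos: [0.4807, -0.2525, 0.1011]
tcp_rot: [[0.991, -0.053, -0.122], [-0.053, -0.999, 0.006], [-0.122, 0.0, -0.993]]
contact_force: [0.4, -0.7, -2.7]
gripper_width: 0.0596
grip_force: 55.8
```

Call:
{"op": "move_arm", "data": {"steps": [0, 0, -0.03, 0, 0, 0, 0, 0, 0, 0, 0, 0]}}

```text
t: 67.53
eef_pos: [0.4816, -0.2525, 0.1009]
tcp_rot: [[0.991, -0.053, -0.12], [-0.053, -0.999, 0.006], [-0.121, 0.001, -0.993]]
contact_force: [2.8, 1.1, 6.0]
gripper_width: 0.0595
grip_force: 56.7
```

Contact with the rollers. I release, wait and retreat.

Call:
{"op": "move_arm", "data": {"steps": [0, 0, 0, 0, 0, 0, 0, 0, 0, 0, 0, 0, 0, 0, 0, 0, 0, 0, 0, 0, 0, 0, 0, 0, 0, 0, 0, 0, 0, 0], "jaw": 1}}

```text
t: 68.15
eef_pos: [0.4807, -0.2524, 0.1002]
tcp_rot: [[0.991, -0.053, -0.122], [-0.053, -0.999, 0.006], [-0.122, 0.0, -0.992]]
contact_force: [0.2, -0.7, -0.5]
gripper_width: 0.0855
grip_force: 0.0
```

Call:
{"op": "move_arm", "data": {"steps": [0, 0, 0, 0, 0, 0, 0, 0, 0, 0, 0, 0, 0, 0, 0, 0, 0, 0, 0, 0, 0, 0, 0, 0, 0, 0, 0, 0, 0, 0]}}

```text
t: 68.78
eef_pos: [0.4807, -0.2524, 0.1002]
tcp_rot: [[0.991, -0.053, -0.122], [-0.053, -0.999, 0.006], [-0.122, 0.0, -0.992]]
contact_force: [0.1, -0.5, -0.0]
gripper_width: 0.0851
grip_force: 0.0
```

Call:
{"op": "move_arm", "data": {"steps": [0, 0, 0.6, 0, 0, 0, 0, 0, 1, 0, 0, 0, 0, 0, 1, 0, 0, 0, 0, 0, 1, 0, 0, 0, 0, 0, 1, -0.008, -0.156, 0]}}

```text
t: 69.4
eef_pos: [0.4823, -0.2519, 0.2401]
tcp_rot: [[0.999, -0.052, 0.003], [-0.052, -0.999, 0.0], [0.003, -0.001, -1.0]]
contact_force: [-0.0, -0.0, 0.2]
gripper_width: 0.0854
grip_force: 0.0
```

Call:
{"op": "move_arm", "data": {"steps": [0, 0, 1, 0, 0, 0, 0, 0, 1, 0, 0, 0, 0, 0, 1, 0, 0, 0, 0, 0, 1, 0, 0, 0, 0, 0, 0, 0, 0, 0]}}

```text
t: 70.03
eef_pos: [0.4814, -0.2524, 0.3617]
tcp_rot: [[0.999, -0.053, 0.004], [-0.053, -0.999, -0.002], [0.004, 0.002, -1.0]]
contact_force: [0.1, 0.2, -1.7]
gripper_width: 0.0857
grip_force: 0.0
```

Call:
{"op": "move_arm", "data": {"steps": [0, 0, 0, 0, 0, 0, 0, 0, 0, 0, 0, 0, 0, 0, 0, 0, 0, 0, 0, 0, 0, 0, 0, 0, 0, 0, 0, 0, 0, 0]}}

```text
t: 70.65
eef_pos: [0.4807, -0.2524, 0.3581]
tcp_rot: [[0.999, -0.053, -0.0], [-0.053, -0.999, 0.0], [-0.0, -0.0, -1.0]]
contact_force: [-0.2, 0.3, -0.5]
gripper_width: 0.0852
grip_force: 0.0
```

```bash
python3 tot.py side wrist top; python3 -c "
import cv2;cv2.imwrite('pics/fin.png',cv2.resize(cv2.vconcat([cv2.imread('pics/t_wrist.png')[:330,:],cv2.imread('pics/t_side.png')[100:500]]),(600,570)))"
```

```text
side [([0.638, 0.376, 0.049], 0.9), ([0.676, -0.239, 0.115], 0.86), ([0.676, -0.148, 0.108], 0.72), ([0.356, 0.016, 0.047], 0.64), ([0.618, -0.233, 0.117], 0.61)]
wrist [([0.651, -0.165, 0.09], 0.87), ([0.362, -0.001, 0.053], 0.85), ([0.616, -0.261, 0.124], 0.74), ([0.559, -0.257, 0.127], 0.72)]
top [([0.672, -0.164, 0.115], 0.86), ([0.679, -0.261, 0.114], 0.81), ([0.352, 0.005, 0.055], 0.8), ([0.567, -0.244, 0.126], 0.7), ([0.618, -0.256, 0.119], 0.55), ([0.51, -0.194, 0.084], 0.5)]
70.95 [ 0.48066666 -0.25247452  0.35821928]
```

View pics/fin.png

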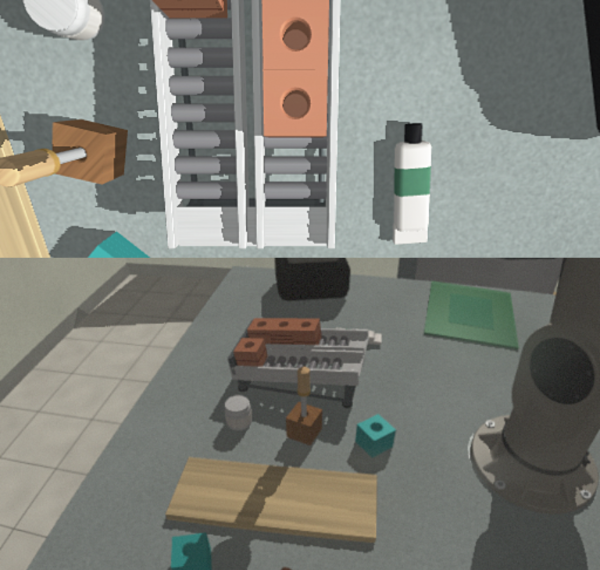

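The picture shows three pieces queued in the right lane and one at the stop in the left lane. The board is empty and the pin stands in its stand.

```bash
python3 -c "
from bench import ticket; print(ticket.sign_off())"
```

```text
the job is handed in; nothing more can be done
None
```

The job is handed in: all four pieces were probed nearest to farthest, the pin is back in its stand, and the through-bored piece (third along) is at the left lane's stop with the three blind ones queued in the right lane.

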